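Load the drinks carrier: right a fallen can and seat the cans, one to a cell

TASK

Fill the grey drinks carrier: put the can that stands on the worktop and the can that has fallen over into its two empty cells, one can in each cell. Both must end up standing upright with the tab end up and fully home in the dished seats at the bottom of the cells; do not slam them in, do not take out the can that is already in the carrier, and leave the other things on the worktop alone.

Things in the scene. Friction and masses are not known exactly. Their poses are not given: they have to be found in the camera images.
- carrier: grey plastic drinks carrier, fixed: open-topped box 86 (x) x 246 (y) x 52 mm high; three square cells in a row along y, 80 mm apart, each 74 x 74 mm inside and 47 mm deep; outer and cross walls 6 mm thick, all equally high. An empty cell shows a white paper disc on its floor. Origin: centre of the underside; x across the row, y along it, z up.
- cell_a (a point): middle of the floor of the end cell on the carrier's -y side (5 mm above the worktop; axes as the carrier's). Round it a fixed dished seat, 28 mm in radius at the floor, 32 mm at its edge 6 mm higher: a can's tapered foot set down within 4 mm of the middle centres itself. A can fully home stands on the floor, its centre 57.5 mm straight above this point.
- cell_b (a point): middle of the floor of the middle cell of the carrier (5 mm above the worktop; axes as the carrier's). Round it a fixed dished seat, 28 mm in radius at the floor, 32 mm at its edge 6 mm higher: a can's tapered foot set down within 4 mm of the middle centres itself. A can fully home stands on the floor, its centre 57.5 mm straight above this point.
- cell_c (a point): middle of the floor of the end cell on the carrier's +y side (5 mm above the worktop; axes as the carrier's). Round it a fixed dished seat, 28 mm in radius at the floor, 32 mm at its edge 6 mm higher: a can's tapered foot set down within 4 mm of the middle centres itself. A can fully home stands on the floor, its centre 57.5 mm straight above this point.
- stored_can_mid (a point): rigid closed drinks can, 66 mm across, 115 mm tall, 0.25 to 0.46 kg; straight-sided from 11 to 97 mm above its base, the foot tapering to 53 mm across and the top to 55 mm. This point: its centre, half-way up the axis; z points along the axis to its top (tab end). This one already stands home in one of the three cells; which one changes from start to start.
- standing_can_mid (a point): rigid closed drinks can, 66 mm across, 115 mm tall, 0.25 to 0.46 kg; straight-sided from 11 to 97 mm above its base, the foot tapering to 53 mm across and the top to 55 mm. This point: its centre, half-way up the axis; z points along the axis to its top (tab end). This one stands upright on the worktop.
- fallen_can_mid (a point): rigid closed drinks can, 66 mm across, 115 mm tall, 0.25 to 0.46 kg; straight-sided from 11 to 97 mm above its base, the foot tapering to 53 mm across and the top to 55 mm. This point: its centre, half-way up the axis; z points along the axis to its top (tab end). This one lies on its side on the worktop, its axis level, 32 mm above it; it does not roll by itself.
- sanitiser_mid (a point): pump bottle of hand gel, 69 x 62 x 167 mm, to be left alone; point 60 mm above its base.
- shaker_mid (a point): glass shaker with a steel cap, 73 x 72 x 119 mm, to be left alone; point 50 mm above its base.
- dip_mid (a point): small white lidded dip cup, 69 mm across, 34 mm high, to be left alone; its centre.
- standing_can: the same standing can, with its origin at the centre of its base; z points to its top
- fallen_can: the same fallen can, with its origin at the centre of its base; z points to its top
- stored_can: the same stored can, with its origin at the centre of its base; z points to its top
Not all that is in view belongs to the job. Leave any green look-alike of the standing_can alone.

How it is judged:
At the end, for the whole second after the job is handed in: All three cans stand in the carrier, one in each cell: each can's centre within 5 mm (level) of the middle of a cell and 54 to 60.5 mm above that cell's floor, tab end up, tilted less than 0.06 rad, at rest (slower than 0.02 m/s and 0.2 rad/s) (((horizontal distance between standing_can_mid and cell_a below 0.005 m and z of standing_can_mid in the frame of cell_a between 0.054 and 0.0605 m) or (horizontal distance between standing_can_mid and cell_b below 0.005 m and z of standing_can_mid in the frame of cell_b between 0.054 and 0.0605 m) or (horizontal distance between standing_can_mid and cell_c below 0.005 m and z of standing_can_mid in the frame of cell_c between 0.054 and 0.0605 m)) and angle between each of standing_can_mid, fallen_can_mid, stored_can_mid's own z axis and vertical below 0.06 rad and ((horizontal distance between fallen_can_mid and cell_a below 0.005 m and z of fallen_can_mid in the frame of cell_a between 0.054 and 0.0605 m) or (horizontal distance between fallen_can_mid and cell_b below 0.005 m and z of fallen_can_mid in the frame of cell_b between 0.054 and 0.0605 m) or (horizontal distance between fallen_can_mid and cell_c below 0.005 m and z of fallen_can_mid in the frame of cell_c between 0.054 and 0.0605 m)) and ((horizontal distance between stored_can_mid and cell_a below 0.005 m and z of stored_can_mid in the frame of cell_a between 0.054 and 0.0605 m) or (horizontal distance between stored_can_mid and cell_b below 0.005 m and z of stored_can_mid in the frame of cell_b between 0.054 and 0.0605 m) or (horizontal distance between stored_can_mid and cell_c below 0.005 m and z of stored_can_mid in the frame of cell_c between 0.054 and 0.0605 m)) and linear speed of each of standing_can, fallen_can, stored_can below 0.02 m/s and angular speed of each of standing_can, fallen_can, stored_can below 0.2 rad/s); the robot touches nothing.
It fails at once if a bystander (hand-gel bottle, shaker or dip cup) is moved by more than 30 mm (distance of any of sanitiser_mid, shaker_mid, dip_mid from where it was at the start of the episode above 0.03 m).
It fails at once if the can already in the carrier is lifted out or moved by more than 25 mm (distance of stored_can_mid from where it was at the start of the episode above 0.025 m).
It fails at once if a can is slammed into the carrier (contact force over 60 N) (contact force between carrier and standing_can above 60 N or contact force between carrier and fallen_can above 60 N).
It also fails if it takes over 69 s, if anything falls off the work surface, if the arm or the gripper's body presses on something with over 40 N, if the wrist force passes 120 N, or if a joint passes its speed limit or range.

ROBOT

A 6-joint arm with a two-finger parallel gripper is mounted at the origin on a cart in front of the work surface, level with it; the furniture and walls round the work are solid. World frame = base frame: x ahead of the robot, y to its left, z up, the work surface at z = 0. Lengths are in m, angles in rad, forces in N, time in s.
With the tool pointing down it reaches from about 0.375 to 0.9 m from the base axis. Payload 3.1 kg.
Tool frame: the origin (TCP) lies between the finger pads; the fingertips stand 25 mm ahead of it and the grasp point (between the pads) lies 6 mm ahead of it; y points along the fingers, x is the direction in which the jaws open and shut, and the axes are right-handed (so a half turn about y gives the same grasp; the last joint's range is limited). The gripper opens to 87 mm and grips with 3 to 60 N. Pads are 19 mm wide; open, the fingers measure 117 mm over their backs; the gripper's body (75 mm by 190 mm) begins 51 mm behind the grasp point.
Start: joints at [-1.325, 0.527, 1.433, -0, 1.181, -0.178], TCP at [0.257, -0.57, 0.248] pointing down, gripper open.
Joint ranges: [-3.08, 3.08], [-0.75, 2.2], [0.22, 2.44], [-1.43, 4.57], [0, 2.65], [-2.85, 2.85]. Speed limits (rad/s): [2.79, 2.79, 3.14, 3.14, 3.14, 3.14].

INTERFACE

Orientations are given as a unit quaternion [x, y, z, w].
In Python, from rig import robot gives the robot as it stands.
- The arm moves only by the tool carry_out, never from a script. Its argument "moves" is a list of rows, each a list of 7 numbers: the opening, from 0 (shut) to 1 (fully open), then the shift along the tool's x, y, z in cm, then the turn, a rotation vector about the tool's x, y, z in rad. In form: [[grip, x, y, z, rx, ry, rz], ...]. A call has 1 to 20 rows; each row is the pose to reach, as a shift and turn from the pose commanded when the call began, along the tool's axes at that moment; what a row does not reach only later rows make up. A row lasts 1/10 s, in which the tool goes at most 50 mm and 8.59 degrees, less where a joint would pass 70% of its speed; a pose out of reach is approached as far as the arm can. A call with a gripper value outside its range is refused whole. The fingers move at their own pace and stop on an object; "force" is the grip in N (left out, the last holds). Time passes only in rows, so rows that repeat a pose let the fingers close. It gives the time, the measured TCP pose, the force and the opening at its end, in the units of the state.
- robot.get_obs(): the state, without advancing time (a new reading comes with each control period).
- robot.camera(name): name is "scene" or "top" or "wrist"; returns the picture (384x512x3 uint8, red, green, blue); there is no depth.
- robot.camera_params(name): a dict with "fx", "fy", "cx", "cy" (pixels), "extrinsics" (4x4, takes a point from camera to world coordinates); the wrist camera has in their place "mount" (4x4, takes a point from camera to tool coordinates, whose origin is the TCP and whose axes are the tool frame's). Camera axes: x right, y down, z forward; pixel columns grow to the right and rows downward; lengths in m; the calibration is good to about 2 mm. A picture is of the moment at which its call begins: read the wrist's pose just before it. camera_params takes no time and is no camera call.
- robot.hand_in(): hands the job in, once; it reports no verdict.
The state is a dict: "time": time; "q": joint angles; "joint_velocities": joint speeds; "joint_torque": joint torques, N m; "position": TCP position; "tool_rot": TCP orientation; "ft_force": force on the tool from outside, world axes, zero at the start; "moment": the same for the moment, N m; "grip_width": finger opening in m.
Only numpy, scipy, OpenCV 4.12 (cv2) and the standard library are available. Lean on these libraries where they do the work, as an engineer would, in place of code of your own. Each camera call takes 0.05 s, during which the arm holds its last target.

## Working session

There is one attempt and no reset: what is moved stays moved. The work goes in short steps, Python scripts to look and compute and a tool call to move; the robot and the scene stay as the last step left them, time stands still between calls to the robot, and variables do not carry over. Pictures are saved under pics/ and viewed, and the job is handed in when it is done.

Besides the shell and the picture viewer there is one more tool, called after ">>>" as name(argument=value, ...) on one line, values as JSON. carry_out: Moves the arm, as the interface text tells. Its arguments: {"type":"object","properties":{"moves":{"type":"array"},"force":{"type":"number"}},"required":["moves"]}

```bash
ls; mkdir -p pics
python3 - <<'E'
from rig import robot
import cv2,numpy as np
o=robot.get_obs();print(o)
for n in ['scene','top','wrist']:
    p=robot.camera_params(n);print(n,p)
    if n!='wrist':
        im=robot.camera(n);cv2.imwrite(f'pics/{n}0.png',im[:,:,::-1])
E
```

```text
pics
{'time': 0.0, 'q': array([-1.32552607e+00,  5.28478278e-01,  1.43392703e+00,  1.18469570e-06,
        1.18141146e+00, -1.78488877e-01]), 'joint_velocities': array([-0.00103531,  0.00115182,  0.00173868,  0.00119725,  0.00028358,
        0.00032307]), 'joint_torque': array([ 9.18484366e-04, -4.40040708e+01, -1.76593781e+01,  6.35178178e-02,
        5.82807348e-02, -1.65660977e-04]), 'position': array([ 0.25685503, -0.56901551,  0.24655629]), 'tool_rot': array([-0.59342969,  0.3842437 , -0.38309566,  0.59450458]), 'ft_force': array([ 0.47306096,  0.21434232, -0.1306088 ]), 'moment': array([ 0.01381878,  0.01013356, -0.03404385]), 'grip_width': 0.08658105166600896}
scene {'fx': 476.6784478405222, 'fy': 476.6784478405222, 'cx': 249.8114258242394, 'cy': 188.47877530107115, 'extrinsics': array([[ 0.72838691, -0.45615703,  0.51124678, -0.32970245],
       [-0.68503135, -0.47004212,  0.55659002, -0.90475659],
       [-0.01358493, -0.75563296, -0.6548544 ,  1.24695401],
       [ 0.        ,  0.        ,  0.        ,  1.        ]])}
top {'fx': 387.23843422385136, 'fy': 387.23843422385136,
[... 166 characters left out ...]
64197e-01, -7.48757313e-02,  3.24669533e-02,
         5.00550163e-02],
       [ 1.87106527e-04, -3.99917383e-01, -9.16551172e-01,
         1.29397462e+00],
       [ 0.00000000e+00,  0.00000000e+00,  0.00000000e+00,
         1.00000000e+00]])}
wrist {'fx': 345.0349234228612, 'fy': 345.0349234228612, 'cx': 261.19002144935683, 'cy': 186.045320304635, 'mount': array([[ 9.99999715e-01,  7.38347805e-04,  1.59725315e-04,
        -9.25059093e-04],
       [ 4.50803621e-05, -2.69386540e-01,  9.63032134e-01,
        -1.37828395e-01],
       [ 7.54080512e-04, -9.63031852e-01, -2.69386496e-01,
         7.28457012e-02],
       [ 0.00000000e+00,  0.00000000e+00,  0.00000000e+00,
         1.00000000e+00]])}
```

View pics/scene0.png

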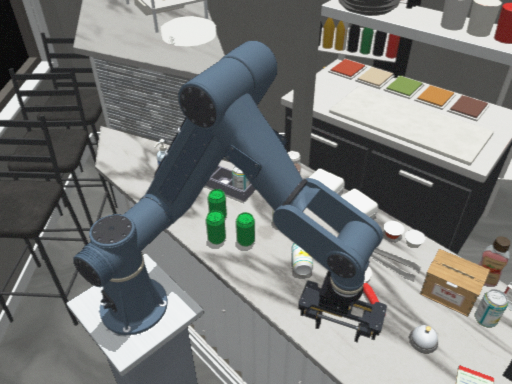

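View pics/top0.png

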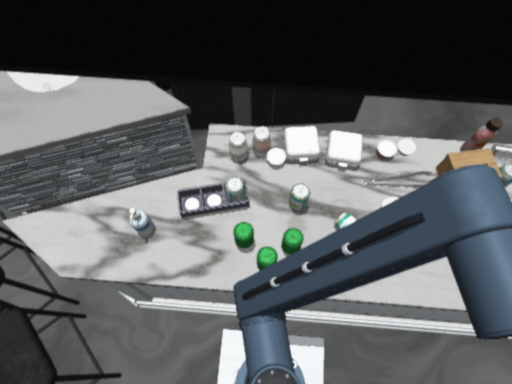

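Run:
```python
import cv2
a=cv2.imread('pics/top0.png')
print(a.shape)
c=a[120:330,80:360];cv2.imwrite('pics/top0c.png',cv2.resize(c,None,fx=2.8,fy=2.8,interpolation=cv2.INTER_CUBIC))
a=cv2.imread('pics/scene0.png')
c=a[60:310,100:400];cv2.imwrite('pics/scene0c.png',cv2.resize(c,None,fx=2.4,fy=2.4,interpolation=cv2.INTER_CUBIC))
```

```text
(384, 512, 3)
```

View pics/top0c.png

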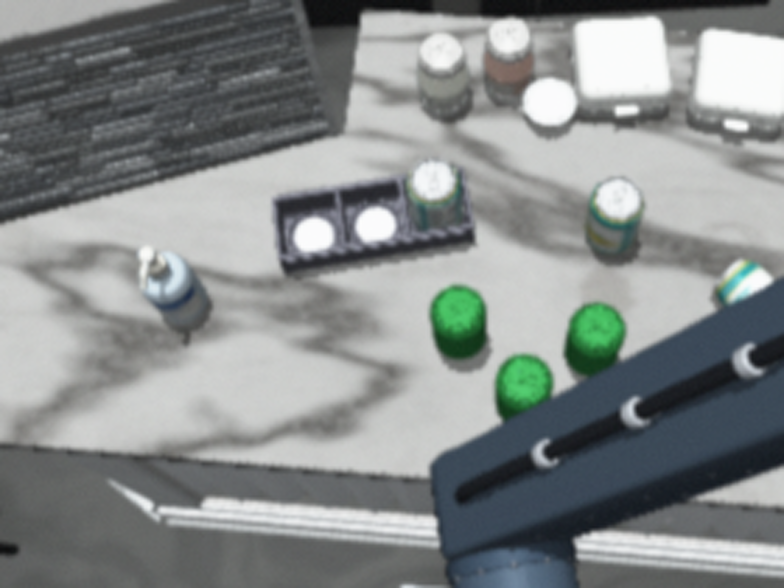

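View pics/scene0c.png

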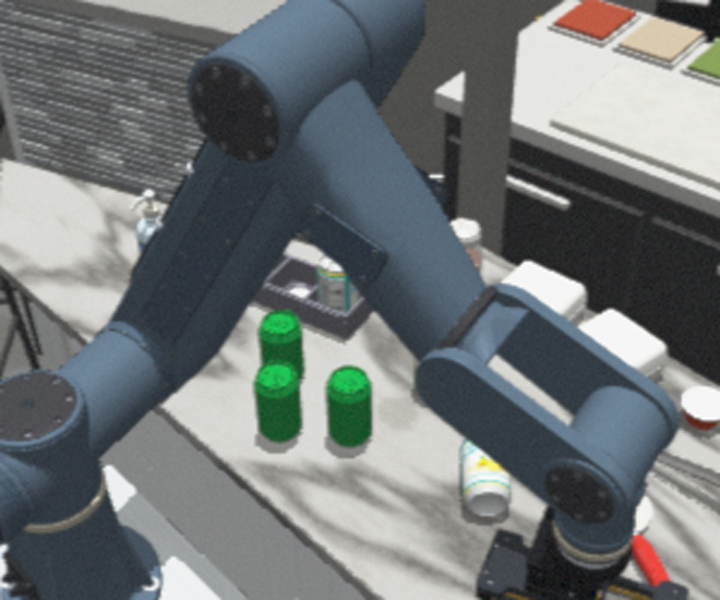

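```bash
cat > h.py <<'E'
import numpy as np,cv2
from scipy.spatial.transform import Rotation as R
from rig import robot
def ray(cam,u,v,T=None):
    p=robot.camera_params(cam)
    d=np.array([(u-p['cx'])/p['fx'],(v-p['cy'])/p['fy'],1.])
    E=p['extrinsics'] if cam!='wrist' else T@p['mount']
    return E[:3,3],E[:3,:3]@d
def at(cam,u,v,z,T=None):
    o,d=ray(cam,u,v,T);return (o+d*(z-o[2])/d[2]).round(4)
def proj(cam,P,T=None):
    p=robot.camera_params(cam)
    E=p['extrinsics'] if cam!='wrist' else T@p['mount']
    c=(np.atleast_2d(P)-E[:3,3])@E[:3,:3]
    return np.c_[c[:,0]/c[:,2]*p['fx']+p['cx'],c[:,1]/c[:,2]*p['fy']+p['cy']]
def tool(o=None):
    o=o or robot.get_obs()
    T=np.eye(4);T[:3,:3]=R.from_quat(o['tool_rot']).as_matrix();T[:3,3]=o['position'];return T
def snap(cam,name,crop=None,f=1):
    T=tool();im=robot.camera(cam)[:,:,::-1]
    cv2.imwrite(f'pics/{name}.png',im)
    if crop:
        x0,x1,y0,y1=crop
        cv2.imwrite(f'pics/{name}c.png',cv2.resize(im[y0:y1,x0:x1],None,fx=f,fy=f,interpolation=cv2.INTER_CUBIC))
    np.save(f'pics/{name}.npy',T);return T
E
python3 - <<'E'
from h import *
print(tool().round(3))
for n,u,v,z in [('stand',300,189,.115),('far',508,170,.115),('stored',235,184,.12),('discA',192,204,.005),('discB',214,200,.005),('fallen',346,222,.04),('sanit',146,228,0.05),('g1',243,229,.115),('g2',267,252,.115),('g3',292,234,.115),('shaker',238,140,.119),('sh2',262,133,.119)]:
    print(n,at('top',u,v,z))
print(at('scene',490,295,.115),at('scene',302,250,.06),at('scene',303,270,.03))
a=cv2.imread('pics/scene0.png');x=cv2.resize(a[230:340,250:350],None,fx=5,fy=5,interpolation=cv2.INTER_CUBIC)
y=cv2.resize(a[220:340,440:512],None,fx=4,fy=4,interpolation=cv2.INTER_CUBIC)
h=np.zeros((550,790,3),np.uint8);h[:550,:500]=x;h[:480,500:788]=y
cv2.imwrite('pics/s1.png',h)
E
```

```text
[[ 0.411 -0.001  0.912  0.257]
 [-0.912  0.002  0.411 -0.569]
 [-0.002 -1.     0.     0.247]
 [ 0.     0.     0.     1.   ]]
stand [ 0.6042 -0.0581  0.115 ]
far [ 0.7336 -0.7642  0.115 ]
stored [0.6025 0.1599 0.12  ]
discA [0.5642 0.3166 0.005 ]
discB [0.5862 0.2397 0.005 ]
fallen [ 0.5275 -0.2265  0.04  ]
sanit [0.447  0.4494 0.05  ]
g1 [0.4487 0.1187 0.115 ]
g2 [0.3798 0.037  0.115 ]
g3 [ 0.4448 -0.0382  0.115 ]
shaker [0.7744 0.1669 0.119 ]
sh2 [0.8102 0.0846 0.119 ]
[ 0.7283 -0.7598  0.115 ] [ 0.5081 -0.242   0.06  ] [ 0.4673 -0.2855  0.03  ]
```

View pics/s1.png

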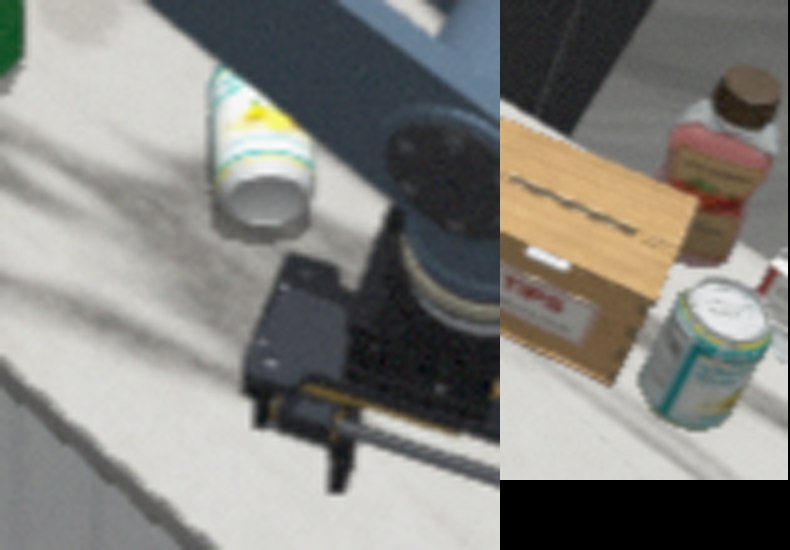

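```bash
cat >> h.py <<'E'
def delta(P,Rt=None):
    "shift (cm) and rotvec in tool axes from current pose"
    T=tool();Rt=T[:3,:3] if Rt is None else Rt
    return (T[:3,:3].T@(np.array(P)-T[:3,3])*100).round(2),R.from_matrix(T[:3,:3].T@Rt).as_rotvec().round(3)
def lim(s,r):
    return max(np.linalg.norm(s)/5,np.linalg.norm(r)/.1499)
E
python3 - <<'E'
from h import *
print(delta((0.47,-0.27,0.28)))
E
```

```text
(array([-18.5 ,  -3.29,  31.73]), array([0., 0., 0.]))
```

>>> carry_out(moves=[[1,-18.5,-3.3,31.7,0,0,0],[1,-18.5,-3.3,31.7,0,0,0],[1,-18.5,-3.3,31.7,0,0,0],[1,-18.5,-3.3,31.7,0,0,0],[1,-18.5,-3.3,31.7,0,0,0],[1,-18.5,-3.3,31.7,0,0,0],[1,-18.5,-3.3,31.7,0,0,0],[1,-18.5,-3.3,31.7,0,0,0],[1,-18.5,-3.3,31.7,0,0,0],[1,-18.5,-3.3,31.7,0,0,0]])

```text
time: 1.1
position: [0.4698, -0.2706, 0.2803]
tool_rot: [0.594, -0.383, 0.383, -0.594]
ft_force: [-1.1, -1.3, -0.2]
grip_width: 0.087
```

Run:
```python
from h import *
o=robot.get_obs();print(o['time'],o['q'],o['position'])
snap('wrist','w1'); snap('top','t1',(180,370,170,280),4)
```

```text
1.1 [-7.28403861e-01  3.77113149e-01  1.60169753e+00 -7.69531396e-04
  1.16326260e+00  4.17633451e-01] [ 0.46975805 -0.27056574  0.28026502]
```

View pics/w1.png

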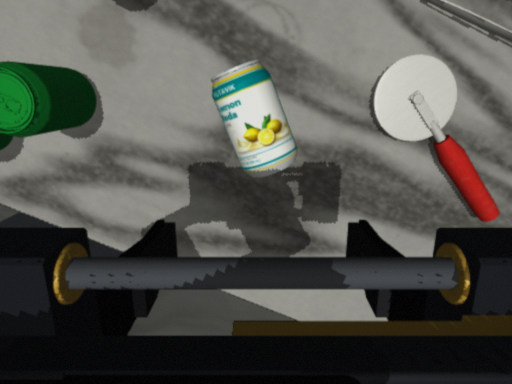

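View pics/t1c.png

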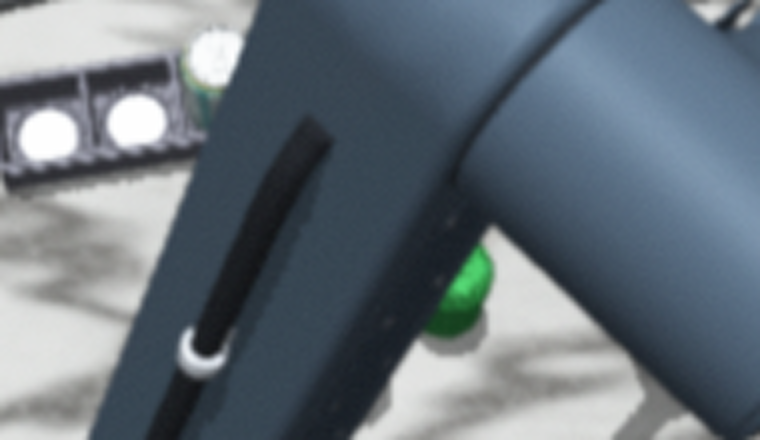

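Run:
```python
import cv2
a=cv2.imread('pics/w1.png');cv2.imwrite('pics/w1c.png',cv2.resize(a[50:190,180:330],None,fx=4.2,fy=4.2,interpolation=cv2.INTER_CUBIC))
```

```text
(no output)
```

View pics/w1c.png

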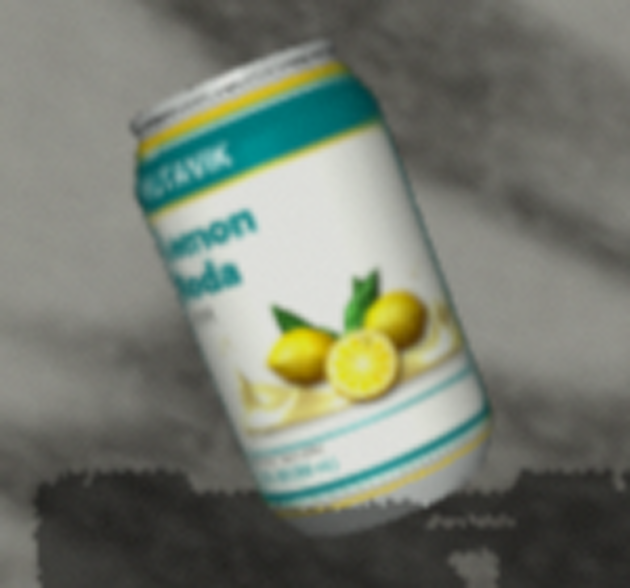

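```bash
cat >> h.py <<'E'
from scipy.optimize import least_squares
RZ=[(0,.0265),(.011,.033),(.097,.033),(.115,.0275)]
a_=np.linspace(0,2*np.pi,48,endpoint=False)
CAN=np.array([[r*np.cos(t),r*np.sin(t),z] for z,r in RZ for t in a_])
def canhull(cam,T,Rm,p):
    return cv2.convexHull(proj(cam,CAN@Rm.T+p,T).astype(np.float32))
def fitlying(cam,T,pts,x0,z=.033):
    def f(s):
        t=np.array([np.cos(s[2]),np.sin(s[2]),0])
        Rm=np.c_[np.cross([0,0,1],t),[0,0,1],t]; Rm[:,0]=np.cross(Rm[:,1],Rm[:,2])
        h=canhull(cam,T,Rm,np.array([s[0],s[1],z])-.0575*t)
        return [cv2.pointPolygonTest(h,(float(u),float(v)),True) for u,v in pts]
    r=least_squares(f,x0,diff_step=1e-3);return r.x,r.fun
E
python3 - <<'E'
from h import *
T=np.load('pics/w1.npy')
c=[(142,215),(200,345),(268,500),(383,115),(440,280),(492,430),(132,125),(332,45),(310,535),(230,83),(480,465)]
pts=[(180+u/4.2,50+v/4.2) for u,v in c]
g=at('wrist',180+310/4.2,50+300/4.2,.04,T);print(g)
a=at('wrist',*pts[8],.03,T);b=at('wrist',180+230/4.2,50+85/4.2,.03,T);d=b-a;print(np.arctan2(d[1],d[0]))
x,f=fitlying('wrist',T,pts,[g[0],g[1],np.arctan2(d[1],d[0])]);print(x,f.round(1))
E
```

```text
[ 0.502  -0.2462  0.04  ]
0.591480447165228
[ 0.50187756 -0.24766577  0.80682468] [-0.1  0.5  1.  -0.3  0.8  0.4  0.2  0.1  1.2  1.5  1.7]
```

```bash
cat >> h.py <<'E'
def frame(xd,yd):
    x=np.array(xd,float);y=np.array(yd,float);x/=np.linalg.norm(x);y/=np.linalg.norm(y)
    return np.c_[x,y,np.cross(x,y)]
E
python3 - <<'E'
from h import *
th=.807;t=np.array([np.cos(th),np.sin(th),0]);n=np.array([np.sin(th),-np.cos(th),0])
y=-(np.array([0,0,1])+t)/2**.5
Rp=frame(n,y);G=np.array([.502,-.2477,.033])+.0225*t
print(Rp.round(3),G)
P=G-.006*y-.11*y;print(P)
s,r=delta(P,Rp);print(s,r,lim(s,r))
E
```

```text
[[ 0.722 -0.489  0.489]
 [-0.692 -0.511  0.511]
 [ 0.    -0.707 -0.707]] [ 0.51756253 -0.23145015  0.033     ]
[ 0.57429619 -0.17221088  0.11502439]
[-4.75 16.51 13.67] [-0.775 -0.364 -0.151] 5.800118407958601
```

>>> carry_out(moves=[[1,0,0,0,-0.3,0,0.1],[1,0,0,0,-0.3,0,0.1],[1,0,0,0,-0.3,0,0.1],[1,0,0,0,-0.3,0,0.1]])

```text
time: 1.6
position: [0.4698, -0.2713, 0.2794]
tool_rot: [0.656, -0.466, 0.292, -0.517]
ft_force: [-0.7, -0.2, 1.2]
grip_width: 0.087
```

```bash
cat > kin.py <<'E'
from h import *
def Rz(a):return R.from_euler('z',a).as_matrix()
def Ry(a):return R.from_euler('y',a).as_matrix()
PAR=np.array([.587,.355,.155,.28])
C=np.array([[1,0,0],[0,0,1],[0,-1,0]],float).T  # placeholder, tool axes in flange frame
def fk(q,par=None,s=(1,1)):
    L1,L2,h,Lt=PAR if par is None else par
    A=Rz(q[0]);p=np.array([0,0,h])
    A=A@Ry(q[1]);p=p+A@[0,0,L1]
    A=A@Ry(q[2]);p=p+A@[0,0,L2]
    A=A@Rz(s[0]*q[3])@Ry(q[4]);
    A=A@Rz(s[1]*q[5])
    p=p+A@[0,0,Lt]
    return p,A
E
python3 - <<'E'
from kin import *
o=robot.get_obs();print(o['q'].round(4),o['position'],o['time'])
D=[([-1.32552607e+00,5.28478278e-01,1.43392703e+00,0,1.18141146e+00,-1.78488877e-01],np.array([0.25685503,-0.56901551,0.24655629]),R.from_quat([-0.59342969,0.3842437,-0.38309566,0.59450458]).as_matrix()),
([-7.28403861e-01,3.77113149e-01,1.60169753e+00,-7.69531396e-04,1.16326260e+00,4.17633451e-01],np.array([0.46975805,-0.27056574,0.28026502]),np.load('pics/w1.npy')[:3,:3]),
(o['q'],o['position'],tool(o)[:3,:3])]
for s in [(1,1),(1,-1),(-1,1),(-1,-1)]:
    F=[(fk(q,s=s)[1]).T@Rm for q,p,Rm in D]
    print(s,[R.from_matrix(F[0].T@f).magnitude().round(4) for f in F]);
    r=least_squares(lambda x:np.concatenate([fk(q,x,s)[0]-p for q,p,_ in D]),PAR);print(r.x.round(4),abs(r.fun).max());print(F[0].round(3).tolist())
E
```

```text
[-0.6226  0.4954  1.4377 -0.2077  1.4522  0.5746] [ 0.4697625  -0.27126996  0.2794258 ] 1.6Traceback (most recent call last):
  File "<stdin>", line 8, in <module>
AttributeError: 'float' object has no attribute 'round'
```

```bash
sed -i 's/^    L1,L2,h,Lt=.*/    L1,L2,h,Lt,d1=PAR if par is None else par/; s/p=np.array(\[0,0,h\])/p=A@[0,d1,h]/; s/^PAR=.*/PAR=np.array([.587,.355,.155,.28,.11])/' kin.py
cat > fit.py <<'E'
from kin import *
import json,os
o=robot.get_obs();print(o['q'].round(4),o['position'],o['time'])
D=[([-1.32552607e+00,5.28478278e-01,1.43392703e+00,0,1.18141146e+00,-1.78488877e-01],np.array([0.25685503,-0.56901551,0.24655629]),R.from_quat([-0.59342969,0.3842437,-0.38309566,0.59450458]).as_matrix()),
([-7.28403861e-01,3.77113149e-01,1.60169753e+00,-7.69531396e-04,1.16326260e+00,4.17633451e-01],np.array([0.46975805,-0.27056574,0.28026502]),np.load('pics/w1.npy')[:3,:3]),
(o['q'],o['position'],tool(o)[:3,:3])]
for s in [(1,1),(1,-1),(-1,1),(-1,-1)]:
    F=[(fk(q,s=s)[1]).T@Rm for q,p,Rm in D]
    print(s,[round(float(R.from_matrix(F[0].T@f).magnitude()),4) for f in F]);
    r=least_squares(lambda x:np.concatenate([fk(q,x,s)[0]-p for q,p,_ in D]),PAR);print(r.x.round(4),abs(r.fun).max());print(F[0].round(3).tolist())
E
python3 fit.py
```

```text
[-0.6226  0.4954  1.4377 -0.2077  1.4522  0.5746] [ 0.4697625  -0.27126996  0.2794258 ] 1.6
(1, 1) [0.0, 0.0, 0.0]
[0.6014 0.3379 0.1268 0.2708 0.1103] 0.0018205182891051774
[[-1.0, -0.0, -0.0], [-0.0, 0.0, 1.0], [-0.0, 1.0, -0.0]]
(1, -1) [0.0, 1.1922, 1.5062]
[0.6014 0.3379 0.1268 0.2708 0.1103] 0.0018205182891051774
[[-0.937, 0.0, 0.349], [0.349, 0.0, 0.937], [-0.0, 1.0, -0.0]]
(-1, 1) [0.0, 0.0015, 0.4154]
[0.4798 0.3754 0.0026 0.0199 0.0904] 0.05201169350123158
[[-1.0, -0.0, -0.0], [-0.0, 0.0, 1.0], [-0.0, 1.0, -0.0]]
(-1, -1) [0.0, 1.1916, 1.5033]
[0.4798 0.3754 0.0026 0.0199 0.0904] 0.05201169350123158
[[-0.937, 0.0, 0.349], [0.349, 0.0, 0.937], [-0.0, 1.0, -0.0]]
```

```bash
cat >> kin.py <<'E'
PAR=np.array([.6014,.3379,.1268,.2708,.1103])
F=np.array([[-1.,0,0],[0,0,1],[0,1,0]])
LO=np.array([-3.08,-.75,.22,-1.43,0,-2.85])+.03;HI=np.array([3.08,2.2,2.44,4.57,2.65,2.85])-.03
from scipy.spatial.transform import Slerp
def fkT(q):
    p,A=fk(q);return p,A@F
def ik(P,Rm,q0):
    f=lambda q:np.concatenate([(fkT(q)[0]-P)*5,R.from_matrix(Rm.T@fkT(q)[1]).as_rotvec(),(q-q0)*1e-4])
    r=least_squares(f,np.clip(q0,LO+1e-4,HI-1e-4),bounds=(LO,HI));return r.x,np.abs(r.fun[:6]).max()
def track(q,P1,R1,n=10):
    P0,R0=fkT(q);S=Slerp([0,1],R.from_matrix([R0,R1]));out=[];jm=0
    for k in range(1,n+1):
        q2,e=ik(P0+(P1-P0)*k/n,S(k/n).as_matrix(),q);jm=max(jm,np.abs(q2-q).max());q=q2;out.append(e)
    return q,max(out),jm
def canR(t,th,flip):
    "tool rot for gripping can of axis t (unit, towards tab), tool back direction b=cos th*u + sin th*t, n normal to t horizontal"
    pass
E
cat > plan.py <<'E'
from kin import *
o=robot.get_obs();q0=np.array(o['q'])
th0=.807;t=np.array([np.cos(th0),np.sin(th0),0]);n=np.array([np.sin(th0),-np.cos(th0),0]);zw=np.array([0,0,1.])
G=np.array([.502,-.2477,.033])+.0225*t
cell=np.array([.5642,.3166,.005])
for th in (25,35,45):
  for fl in (1,-1):
    a=np.radians(th);y=-(np.cos(a)*zw+np.sin(a)*t);Rp=frame(fl*n,y)
    q1,e1,j1=track(q0,G-.116*y,Rp)
    q2,e2,j2=track(q1,G-.006*y,Rp,5)
    q3,e3,j3=track(q2,G-.006*y+[0,0,.2],Rp,5)
    print('th',th,fl,'err',[round(x,3) for x in(e1,e2,e3)],'jump',[round(x,2) for x in(j1,j2,j3)],q2.round(2))
    for psi in np.radians([-60,-30,0,30,60,90,120]):
        hd=np.array([np.cos(psi),np.sin(psi),0])
        yy=-np.sin(a)*zw+np.cos(a)*hd   # pointing hd and down
        n2=np.cross(hd,zw)              # corresponds to n (t x z)
        Rq=frame(fl*n2,yy)
        Pq=cell+[0,0,.08]-.006*yy
        # rotate upright in mid air first then go over then down
        q4,e4,j4=track(q3,Pq+[0,0,.12],Rq,16)
        q5,e5,j5=track(q4,Pq,Rq,5)
        print('   psi',round(np.degrees(psi)),'err',round(e4,3),round(e5,3),'jump',round(j4,2),round(j5,2),q5.round(2))
E
python3 plan.py
```

```text
th 25 1 err [np.float64(0.0), np.float64(0.0), np.float64(0.0)] jump [np.float64(0.04), np.float64(0.05), np.float64(0.09)] [-0.42  0.76  1.78 -0.56  0.84  0.77]
   psi -60 err 0.644 0.701 jump 0.32 0.12 [ 0.55  0.84  1.3  -0.63  1.27  2.82]
   psi -30 err 0.516 0.66 jump 0.49 0.03 [ 0.48  0.65  1.73 -0.71  0.61  2.82]
   psi 0 err 0.433 0.593 jump 1.73 0.04 [ 0.39  0.58  1.95 -1.    0.15  2.82]
   psi 30 err 0.0 0.071 jump 0.45 0.08 [ 0.24  0.77  2.41  2.86  1.1  -1.58]
   psi 60 err 0.0 0.0 jump 0.2 0.08 [-0.03  0.81  2.33  2.07  1.14 -1.57]
   psi 90 err 0.0 0.0 jump 0.11 0.06 [-0.08  0.85  1.97  1.35  1.18 -1.23]
   psi 120 err 0.0 0.0 jump 0.1 0.04 [-0.02  0.95  1.56  0.89  1.5  -1.04]
th 25 -1 err [np.float64(0.541), np.float64(0.494), np.float64(0.435)] jump [np.float64(0.34), np.float64(0.15), np.float64(0.23)] [-0.66  0.65  2.13  0.32  0.16  2.82]
   psi -60 err 0.471 0.415 jump 3.08 0.04 [0.69 0.9  1.99 4.54 1.14 1.48]
   psi -30 err 0.084 0.0 jump 2.11 0.04 [0.71 0.85 1.99 4.52 1.06 1.24]
   psi 0 err 0.043 0.0 jump 0.56 0.06 [0.54 0.81 2.34 3.68 1.15 1.58]
   psi 30 err 0
[... 2316 characters left out ...]
 0.06  0.83  1.58  0.73  1.25 -0.89]
th 45 -1 err [np.float64(0.764), np.float64(0.801), np.float64(0.661)] jump [np.float64(0.42), np.float64(0.38), np.float64(0.48)] [-0.65  0.66  2.19  0.3   0.03  2.82]
   psi -60 err 0.537 0.426 jump 2.54 0.04 [0.61 0.76 2.03 4.54 0.77 1.51]
   psi -30 err 0.332 0.095 jump 2.64 0.04 [0.6  0.72 2.02 4.54 0.68 1.11]
   psi 0 err 0.254 0.0 jump 2.79 0.2 [0.48 0.66 2.17 3.86 0.52 1.28]
   psi 30 err 0.168 0.0 jump 0.58 0.2 [0.26 0.64 2.27 2.79 0.56 1.69]
   psi 60 err 0.075 0.0 jump 0.2 0.12 [0.08 0.66 2.16 1.83 0.65 2.02]
   psi 90 err 0.0 0.0 jump 0.1 0.06 [0.02 0.73 1.9  1.13 0.9  2.25]
   psi 120 err 0.0 0.0 jump 0.06 0.04 [0.06 0.83 1.58 0.73 1.25 2.25]
```

```bash
cat > pick.py <<'E'
from h import *
th=.807;t=np.array([np.cos(th),np.sin(th),0]);n=np.array([np.sin(th),-np.cos(th),0]);zw=np.array([0,0,1.])
a=np.radians(40);y=-(np.cos(a)*zw+np.sin(a)*t);Rp=frame(n,y);G=np.array([.502,-.2477,.033])+.025*t
E
python3 - <<'E'
from pick import *
s,r=delta(G-.116*y,Rp);print(s,r,lim(s,r))
E
```

```text
[-3.15 11.56 17.26] [-0.412 -0.305 -0.279] 4.202207515104413
```

>>> carry_out(moves=[[1,-3.15,11.56,17.26,-0.412,-0.305,-0.279],[1,-3.15,11.56,17.26,-0.412,-0.305,-0.279],[1,-3.15,11.56,17.26,-0.412,-0.305,-0.279],[1,-3.15,11.56,17.26,-0.412,-0.305,-0.279],[1,-3.15,11.56,17.26,-0.412,-0.305,-0.279],[1,-3.15,11.56,17.26,-0.412,-0.305,-0.279],[1,-3.15,11.56,17.26,-0.412,-0.305,-0.279]])

```text
time: 2.3
position: [0.5707, -0.1774, 0.1249]
tool_rot: [0.841, -0.338, 0.159, -0.392]
ft_force: [0.1, -1.0, -0.7]
grip_width: 0.0868
```

Run:
```python
from pick import *
print(delta(G-.006*y,Rp),robot.get_obs()['q'].round(3))
T=snap('wrist','w2')
t3=np.c_[n,zw,t]
b=np.array([.502,-.2477,.033])-.0575*t
h=canhull('wrist',T,np.c_[np.cross(zw,t),zw,t],b)
im=cv2.imread('pics/w2.png');cv2.polylines(im,[h.astype(np.int32)],True,(0,0,255),1);cv2.imwrite('pics/w2o.png',im)
snap('scene','s2',(200,400,180,340),3.8)
```

```text
(array([-0.11, 11.15,  0.28]), array([-0.   , -0.003,  0.001])) [-0.227  0.846  1.36  -0.598  1.378  0.792]
```

View pics/w2o.png

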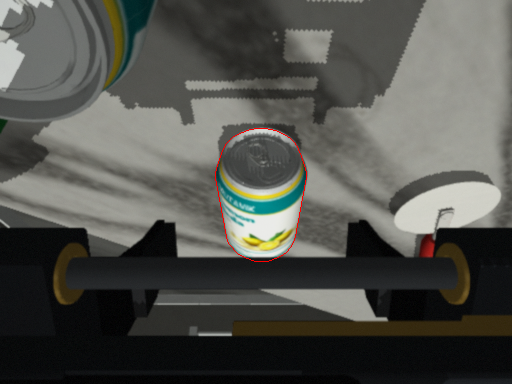

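View pics/s2c.png

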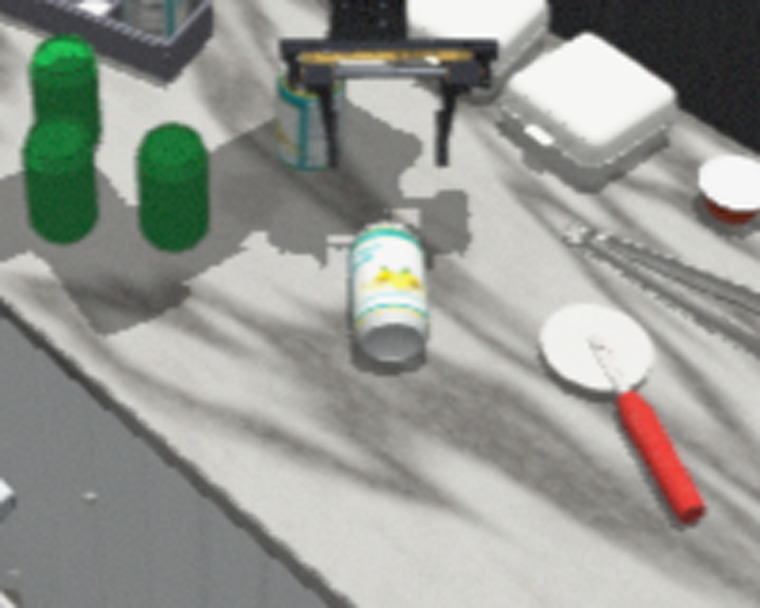

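>>> carry_out(moves=[[1,-0.1,3,0.2,0,0,0],[1,-0.1,6,0.28,0,0,0],[1,-0.1,8,0.28,0,0,0],[1,-0.1,10,0.28,0,0,0],[1,-0.1,11.15,0.28,0,0,0],[1,-0.1,11.15,0.28,0,0,0],[0.5,-0.1,11.15,0.28,0,0,0],[0.5,-0.1,11.15,0.28,0,0,0],[0.5,-0.1,11.15,0.28,0,0,0],[0.5,-0.1,11.15,0.28,0,0,0],[0.5,-0.1,11.15,0.28,0,0,0],[0.5,-0.1,11.15,0.28,0,0,0]], force=45)

```text
time: 3.6
position: [0.5234, -0.2251, 0.0364]
tool_rot: [0.842, -0.336, 0.158, -0.392]
ft_force: [2.9, 1.4, 4.2]
grip_width: 0.0633
```

Run:
```python
from pick import *
print(delta(G-.006*y,Rp),robot.get_obs()['q'].round(3))
snap('scene','s3',(200,400,180,340),3.8)
```

```text
(array([ 0.01,  0.05, -0.25]), array([ 0.   , -0.   ,  0.004])) [-0.315  0.938  1.489 -0.686  1.162  0.874]
```

View pics/s3c.png

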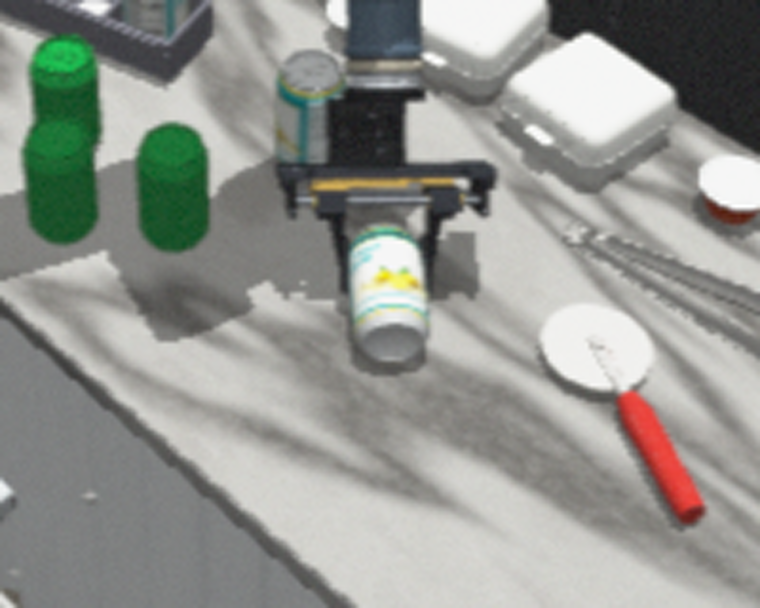

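>>> carry_out(moves=[[0.5,0,-0.77,-0.64,0,0,0],[0.5,0,-2.3,-1.93,0,0,0],[0.5,0,-4.6,-3.86,0,0,0],[0.5,0,-6.9,-5.8,0,0,0],[0.5,0,-9.2,-7.7,0,0,0],[0.5,0,-11.5,-9.64,0,0,0],[0.5,0,-13.8,-11.6,0,0,0],[0.5,0,-13.8,-11.6,0,0,0]])

```text
time: 4.45
position: [0.5231, -0.2253, 0.2191]
tool_rot: [0.841, -0.336, 0.16, -0.392]
ft_force: [1.1, -0.1, -3.9]
grip_width: 0.0635
```

Run:
```python
from pick import *
o=robot.get_obs();print(o['ft_force'],o['grip_width'],o['position'])
snap('scene','s4',(200,400,100,260),3.8);snap('wrist','w4')
snap('top','t4')
```

```text
[ 1.06370379 -0.12226838 -3.94577553] 0.063549951349365 [ 0.52307394 -0.22525238  0.21909136]
```

View pics/s4c.png

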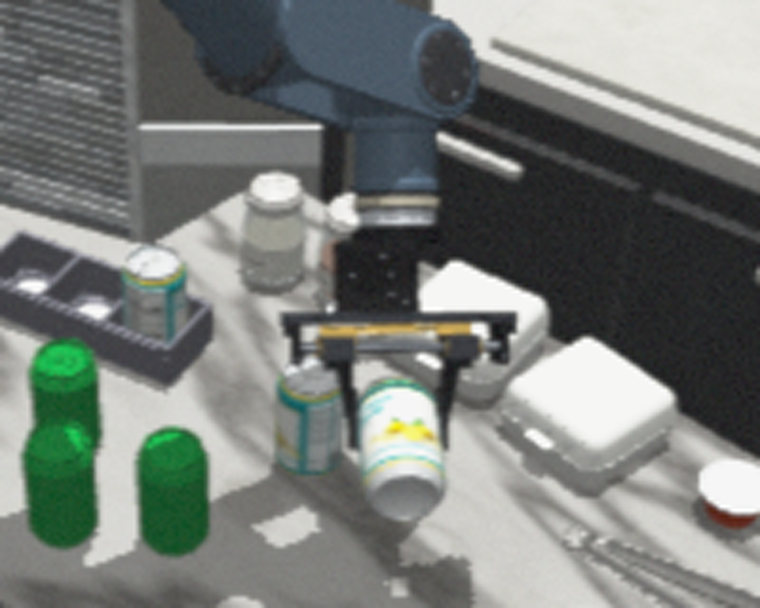

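View pics/w4.png

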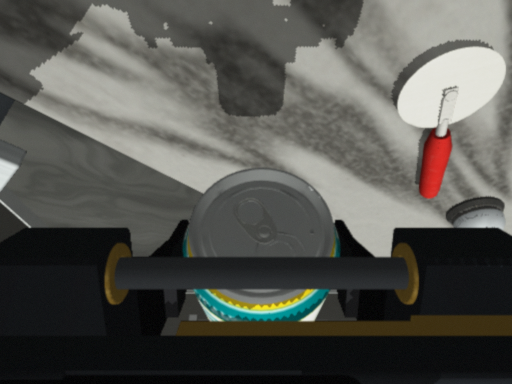

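View pics/t4.png

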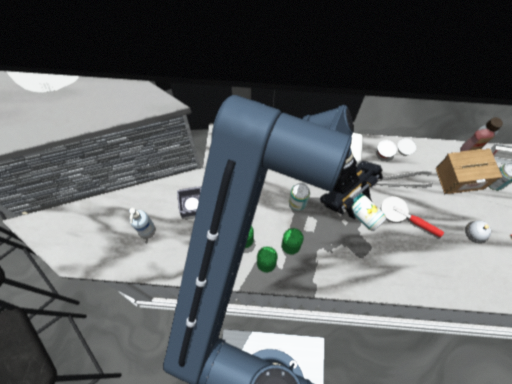

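```bash
cat >> pick.py <<'E'
Tg=np.eye(4);Tg[:3,:3]=Rp;Tg[:3,3]=G-.006*y
# can pose in tool at nominal grasp (axes: z along can)
Cw=np.eye(4);Cw[:3,:3]=np.c_[np.cross(zw,t),zw,t];Cw[:3,3]=np.array([.502,-.2477,.033])-.0575*t
CinT=np.linalg.inv(Tg)@Cw
E
python3 - <<'E'
from pick import *
im=cv2.imread('pics/w4.png');T=np.load('pics/w4.npy')
def draw(im,cam,T,M,col):
    P=(CAN@M[:3,:3].T)+M[:3,3]
    cv2.polylines(im,[canhull(cam,T,M[:3,:3],M[:3,3]).astype(np.int32)],True,col,1)
    for k in (2,3): cv2.polylines(im,[proj(cam,P[48*k:48*k+48],T).astype(np.int32)],True,col,1)
M=T@CinT;draw(im,'wrist',T,M,(0,0,255));i2=cv2.imread('pics/s4.png');draw(i2,'scene',T,M,(0,0,255))
h=np.zeros((600,800,3),np.uint8)
h[:,:400]=cv2.resize(im[140:340,160:360],None,fx=3,fy=3,interpolation=2)[:600,100:500]
h[:,400:]=cv2.resize(i2[180:260,270:340],None,fx=6,fy=6,interpolation=2)[:480,:400].__class__((480,400,3),np.uint8) if 0 else cv2.resize(i2[180:260,270:324],(400,600),interpolation=2)
cv2.imwrite('pics/o4.png',h)
E
```

```text
(no output)
```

View pics/o4.png

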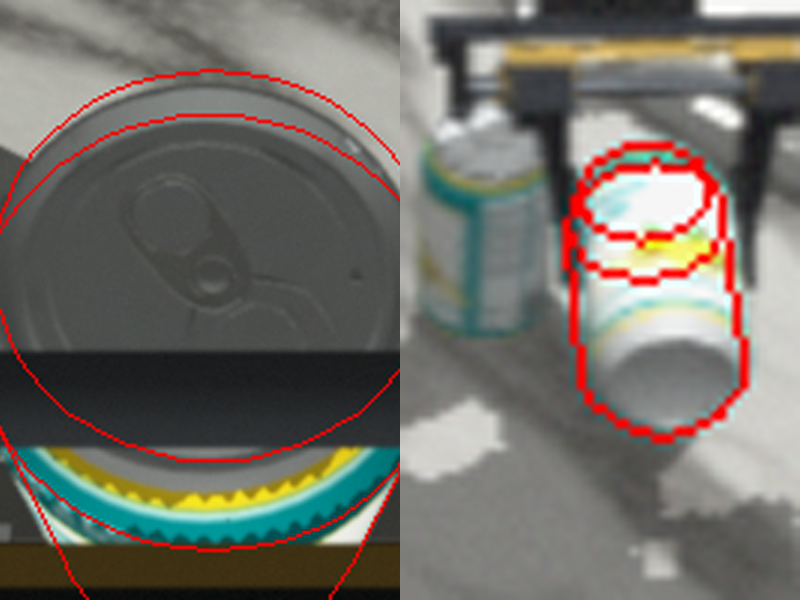

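Run:
```python
import cv2,numpy as np
a=cv2.imread('pics/top0.png')[170:225,168:258];b=cv2.imread('pics/s4.png')[150:210,180:265]
h=np.zeros((600,800,3),np.uint8)
x=cv2.resize(a,None,fx=8,fy=8,interpolation=2);cv2.imwrite('pics/ca.png',x)
x=cv2.resize(b,None,fx=9,fy=9,interpolation=2);cv2.imwrite('pics/cb.png',x)
```

```text
(no output)
```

View pics/ca.png

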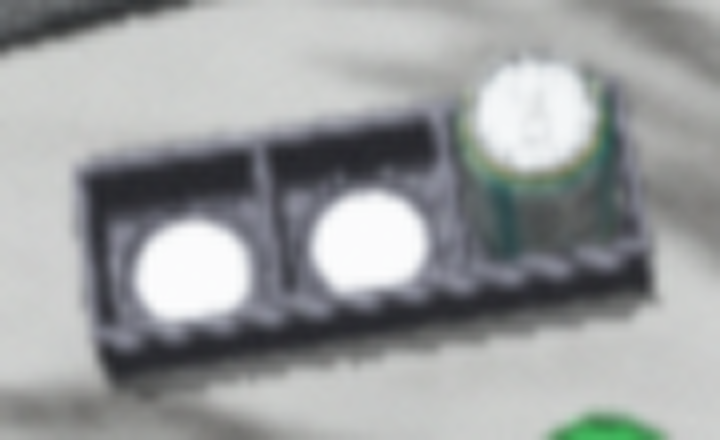

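View pics/cb.png

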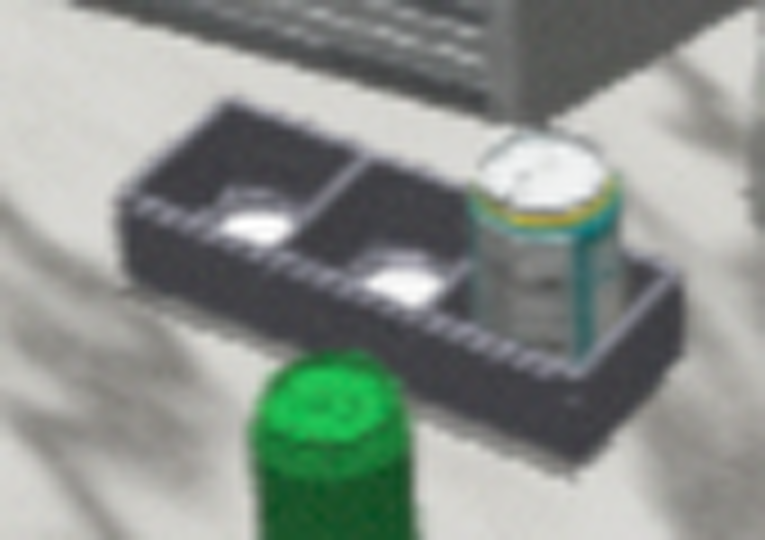

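Run:
```python
from h import *
c=lambda p,f,x,y:((p[0]+.5)/f-.5+x,(p[1]+.5)/f-.5+y)
# local corners (x,y): rim
far_l=(.043,.123,.052);near_l=(-.043,.123,.052);near_r=(-.043,-.123,.052);far_r=(.043,-.123,.052)
top=[(far_l,(78,166)),(near_l,(98,345)),(near_r,(655,248)),(far_r,(622,76)),((-.043,.123,0),(115,390)),((-.043,-.123,0),(655,298))]
sc=[(near_l,(120,207)),(far_l,(228,95)),(far_r,(687,262)),(near_r,(580,380)),((-.043,-.123,0),(573,472)),((-.043,.123,0),(125,283))]
top=[(l,c(p,8,168,170)) for l,p in top];sc=[(l,c(p,9,180,150)) for l,p in sc]
def res(s,sets):
    out=[]
    Rm=R.from_euler('z',s[2]).as_matrix()
    for cam,S in sets:
        for l,p in S: out+=list(proj(cam,Rm@l+[s[0],s[1],0])[0]-p)
    return out
for sets in ([('top',top)],[('scene',sc)],[('top',top),('scene',sc)]):
    r=least_squares(res,[.585,.24,.27],args=(sets,));s=r.x;print(s.round(4),np.round(r.fun,1))
    print([(s[0]-k*np.sin(s[2]),s[1]+k*np.cos(s[2])) for k in(-.08,.08)])
for p in [(193,271),(371,242)]: print(at('top',*c(p,8,168,170),.0055))
print('stored',at('top',*c((533,113),8,168,170),.12), at('scene',*c((545,175),9,180,150),.12))
print('standing',at('scene',200+310/3.8,100+378/3.8,.115))
```

```text
[0.5832 0.2381 0.2638] [-0.6  0.1 -0.6  0.2  0.4  0.3  0.3 -0.1 -0.1 -0.2  0.6 -0.4]
[(np.float64(0.6040830938193444), np.float64(0.1609090050630703)), (np.float64(0.5623636955930338), np.float64(0.315374184995748))]
[0.5831 0.2412 0.2636] [-0.8 -1.3 -0.2 -0.2 -0.1  0.8  0.1  0.2  1.1  0.1 -0.2  0.2]
[(np.float64(0.6039938567482619), np.float64(0.1640000842850068)), (np.float64(0.5623018677796847), np.float64(0.31847266455685974))]
[0.5829 0.2391 0.2636] [-0.9  0.1 -0.9  0.2  0.1  0.4  0.  -0.  -0.4 -0.2  0.3 -0.3 -0.5 -1.1
  0.1  0.1  0.2  1.1  0.4  0.5  1.5  0.4  0.1  0.4]
[(np.float64(0.6037540803037426), np.float64(0.16190706499721758)), (np.float64(0.5620604987666088), np.float64(0.31637921542766373))]
[0.5661 0.3179 0.0055]
[0.5867 0.24   0.0055]
stored [0.6034 0.1627 0.12  ] [0.601  0.1608 0.12  ]
standing [ 0.5939 -0.0639  0.115 ]
```

```bash
cat >> pick.py <<'E'
Ta=np.eye(4);Ta[:3,:3]=R.from_quat([0.842,-0.336,0.158,-0.392]).as_matrix();Ta[:3,3]=[0.5234,-0.2251,0.0364]
CinT=np.linalg.inv(Ta)@Cw
def place(cxy,zb,psi,C=None):
    hd=np.array([np.cos(psi),np.sin(psi),0]);M=np.eye(4);M[:3,:3]=np.c_[np.cross(-hd,zw),-hd,zw];M[:3,3]=[cxy[0],cxy[1],zb]
    return M@np.linalg.inv(CinT if C is None else C)
YAW=.264;CELL=np.array([.5622,.3167])
E
python3 - <<'E'
from pick import *
from kin import *
o=robot.get_obs();q=np.array(o['q'])
H=place(CELL,.20,YAW+np.pi/2);L=place(CELL,.007,YAW+np.pi/2)
print(H[:3,3],L[:3,3])
q1,e,j=track(q,H[:3,3],H[:3,:3],14);print(q1.round(2),e,j)
q2,e,j=track(q1,L[:3,3],L[:3,:3],6);print(q2.round(2),e,j)
s,r=delta(H[:3,3],H[:3,:3]);print(s,r,lim(s,r))
# finger width of grasp center height
print((place(CELL,.005,YAW+np.pi/2)@np.array([0,.006,0,1]))[:3])
E
```

```text
[0.56291703 0.31337179 0.28862377] [0.56291703 0.31337179 0.09562377]
[ 0.    0.57  1.53  0.85  1.41 -0.57] 2.4085514774673346e-09 0.10812826888496777
[ 0.    0.79  1.76  0.96  1.13 -0.93] 1.308373440571421e-09 0.06173995451163328
[-34.17 -32.47  27.22] [ 1.419 -1.126  0.092] 12.1001229104937
[0.56174145 0.31781454 0.0897663 ]
```

>>> carry_out(moves=[[0.5,-1.2,-3,0,0.05,-0.04,0],[0.5,-3.4,-5,1.5,0.13,-0.1,0.01],[0.5,-6.8,-8,4,0.25,-0.2,0.02],[0.5,-10,-11,7,0.36,-0.28,0.025],[0.5,-13,-14,9.5,0.47,-0.37,0.03],[0.5,-16,-17,12,0.58,-0.46,0.04],[0.5,-19,-19.5,14.5,0.69,-0.55,0.045],[0.5,-22,-22,17,0.8,-0.64,0.05],[0.5,-25,-24.5,19.5,0.91,-0.73,0.06],[0.5,-27.5,-27,22,1.02,-0.81,0.066],[0.5,-30,-29,24,1.13,-0.9,0.073],[0.5,-32,-31,25.5,1.24,-0.98,0.08],[0.5,-33.3,-32,26.5,1.33,-1.05,0.087],[0.5,-34.17,-32.47,27.22,1.39,-1.1,0.09],[0.5,-34.17,-32.47,27.22,1.419,-1.126,0.092],[0.5,-34.17,-32.47,27.22,1.419,-1.126,0.092],[0.5,-34.17,-32.47,27.22,1.419,-1.126,0.092]])

```text
time: 6.3
position: [0.5627, 0.3122, 0.2867]
tool_rot: [-0.342, -0.045, 0.123, 0.931]
ft_force: [0.2, -1.0, -3.7]
grip_width: 0.063
```

Run:
```python
from pick import *
H=place(CELL,.20,YAW+np.pi/2)
s,r=delta(H[:3,3],H[:3,:3]);print(s,r)
o=robot.get_obs();print(o['time'],o['grip_width'],o['ft_force'],o['q'].round(2))
T=snap('scene','s5');snap('top','t5')
def draw(im,cam,T,M,col):
    P=(CAN@M[:3,:3].T)+M[:3,3]
    cv2.polylines(im,[canhull(cam,T,M[:3,:3],M[:3,3]).astype(np.int32)],True,col,1)
M=T@CinT
a=cv2.imread('pics/s5.png');b=cv2.imread('pics/t5.png')
draw(a,'scene',T,M,(0,0,255));draw(b,'top',T,M,(0,0,255))
h=np.zeros((600,800,3),np.uint8)
u,v=proj('scene',M[:3,3]+[0,0,.05])[0].astype(int);h[:,:400]=cv2.resize(a[max(v-60,0):v+60,u-40:u+40],(400,600),interpolation=2)
u,v=proj('top',M[:3,3]+[0,0,.05])[0].astype(int);print(u,v);h[:,400:]=cv2.resize(b[v-60:v+60,u-40:u+40],(400,600),interpolation=2)
cv2.imwrite('pics/o5.png',h)
```

```text
[ 0.05 -0.04  0.21] [ 0.005 -0.002 -0.003]
6.3 0.06304397577896122 [ 0.1649338  -0.98069075 -3.67562453] [-0.01  0.6   1.48  0.84  1.43 -0.56]
180 174
```

View pics/o5.png

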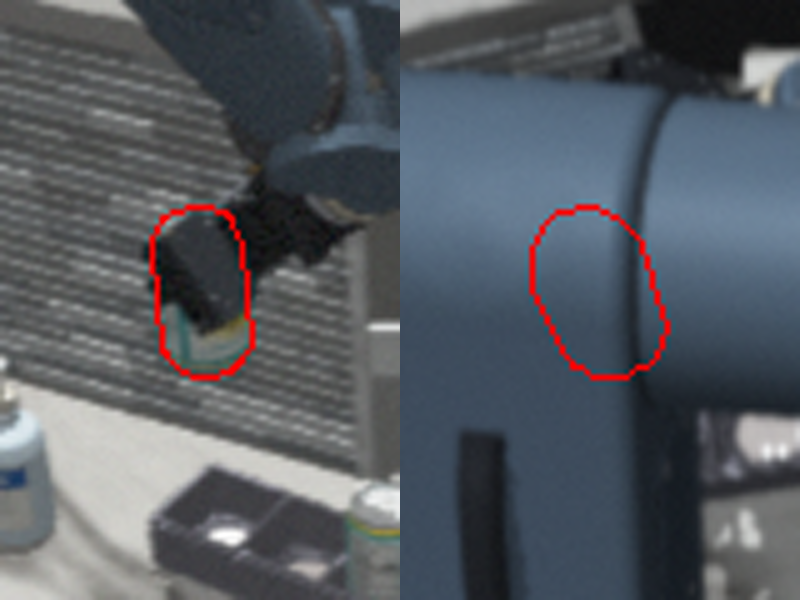

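View pics/s5.png

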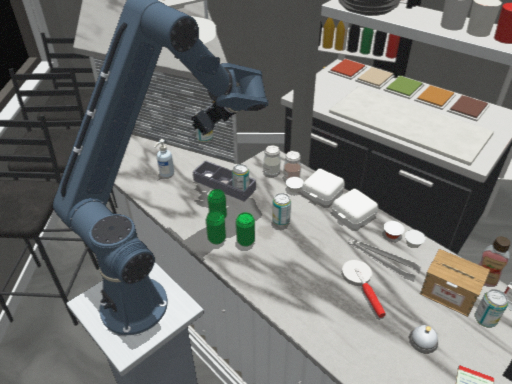

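Run:
```python
from pick import *
H=place(CELL,.066,YAW+np.pi/2)
print(delta(H[:3,3],H[:3,:3]))
```

```text
(array([ -0.04,   8.71, -10.13]), array([ 0.005,  0.   , -0.001]))
```

>>> carry_out(moves=[[0.5,0,1,-1.2,0,0,0],[0.5,0,3,-3.5,0,0,0],[0.5,0,5,-5.8,0,0,0],[0.5,0,7,-8.1,0.005,0,0],[0.5,0,8.2,-9.5,0.005,0,0],[0.5,0,8.7,-10.1,0.005,0,0],[0.5,0,8.7,-10.1,0.005,0,0],[0.5,0,8.7,-10.1,0.005,0,0]])

```text
time: 7.2
position: [0.5645, 0.3143, 0.1568]
tool_rot: [-0.338, -0.048, 0.122, 0.932]
ft_force: [-0.1, 0.3, -3.7]
grip_width: 0.0636
```

```bash
cat >> pick.py <<'E'
def draw(im,cam,T,M,col=(0,0,255)):
    P=(CAN@M[:3,:3].T)+M[:3,3]
    for k in range(4): cv2.polylines(im,[(proj(cam,P[48*k:48*k+48],T)*16).astype(np.int32)],True,col,1,shift=4)
    cv2.polylines(im,[(canhull(cam,T,M[:3,:3],M[:3,3])*16).astype(np.int32)],True,col,1,shift=4)
def view(tag,M,T):
    snap('scene','s'+tag);snap('top','t'+tag);snap('wrist','w'+tag)
    h=np.zeros((600,800,3),np.uint8)
    for k,c in enumerate(('scene','wrist')):
        a=cv2.imread(f"pics/{c[0]}{tag}.png");u,v=proj(c,M[:3,3]+[0,0,.05],T)[0]
        if c=='wrist':f,u,v=2,256,190
        else: f=6
        A=np.array([[f,0,200-f*u],[0,f,300-f*v]],float) 
        draw(a,c,T,M) if c=='wrist' else None
        im=cv2.warpAffine(a,A,(400,600),flags=2)
        if c!='wrist':
            P=(CAN@M[:3,:3].T)+M[:3,3]
            hh=canhull(c,T,M[:3,:3],M[:3,3])[:,0]*f+A[:,2];cv2.polylines(im,[hh.astype(np.int32)],True,(0,0,255),1)
        h[:,400*k:400*k+400]=im
    cv2.imwrite(f'pics/o{tag}.png',h)
E
python3 - <<'E'
from pick import *
o=robot.get_obs();T=tool(o);M=T@CinT;print(o['time'],o['ft_force'],M[:3,3],M[:3,2])
view('6',M,T)
E
```

```text
7.2 [-0.06072426  0.34148913 -3.72091813] [0.56401504 0.31778694 0.06819002] [-0.00265004 -0.00218685  0.9999941 ]
```

View pics/o6.png

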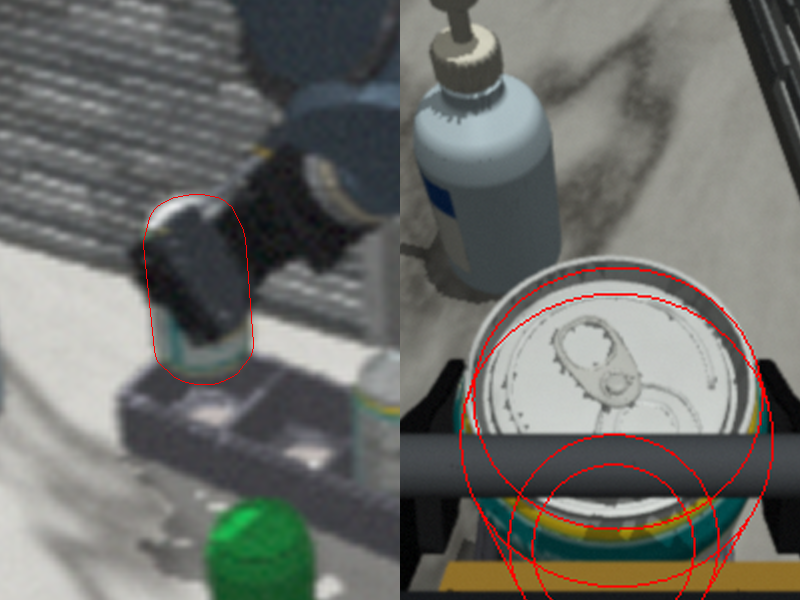

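View pics/t6.png

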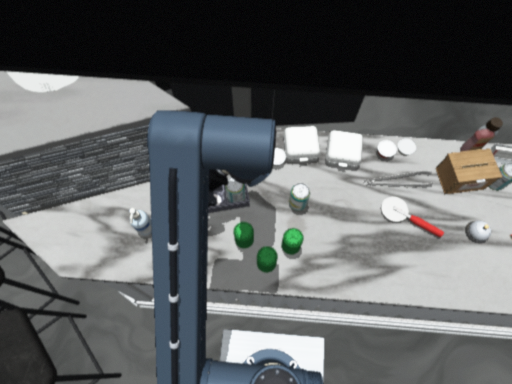

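Run:
```python
from pick import *
T=tool()
print(T[:3,:3].T@np.array([-.18,-.11,0]),T[:3,:3].T@np.array([0,0,-1]))
```

```text
[-0.20236723 -0.04658839 -0.03710831] [-0.00733339  0.64231033 -0.76640959]
```

>>> carry_out(moves=[[0.5,-0.2,-0.05,-0.04,0,0,0],[0.5,-0.2,0.6,-0.8,0,0,0],[0.5,-0.2,1.25,-1.57,0,0,0],[0.5,-0.2,1.9,-2.34,0,0,0],[0.5,-0.2,2.5,-3.1,0,0,0],[0.5,-0.2,2.5,-3.1,0,0,0],[0.5,-0.2,2.5,-3.1,0,0,0]])

```text
time: 8.05
position: [0.562, 0.313, 0.1154]
tool_rot: [-0.338, -0.046, 0.122, 0.932]
ft_force: [0.3, 0.3, -5.3]
grip_width: 0.0637
```

Run:
```python
from pick import *
o=robot.get_obs();T=tool(o);M=T@CinT;print(o['time'],o['ft_force'],M[:3,3],M[:3,2])
view('7',M,T)
```

```text
8.05 [ 0.25363969  0.34460964 -5.25121634] [0.56127709 0.31653096 0.02679271] [ 4.69331106e-04 -1.94210110e-03  9.99998004e-01]
```

View pics/o7.png

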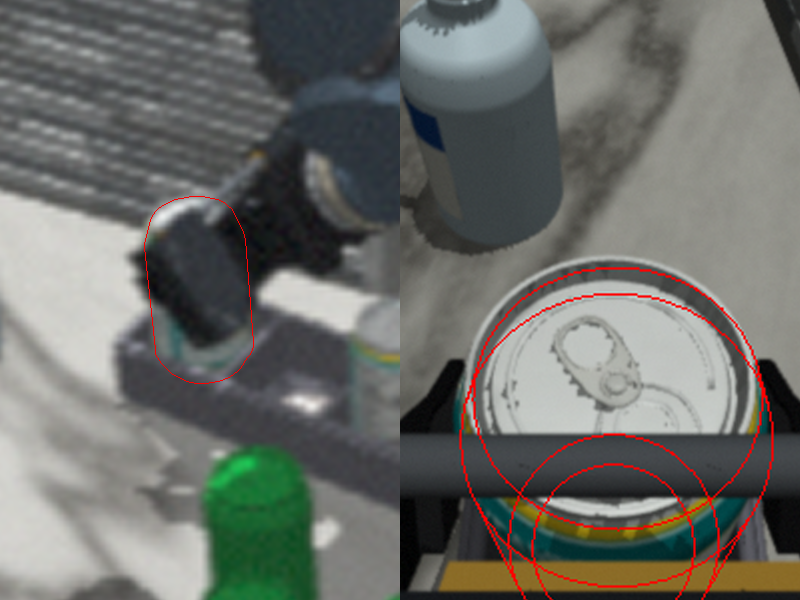

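>>> carry_out(moves=[[0.5,0.05,0.32,-0.38,0,0,0],[0.5,0.05,0.64,-0.77,0,0,0],[0.5,0.05,0.9,-1.07,0,0,0],[0.5,0.05,1.03,-1.23,0,0,0],[0.5,0.05,1.03,-1.23,0,0,0]])

```text
time: 8.7
position: [0.5625, 0.3131, 0.0994]
tool_rot: [-0.338, -0.046, 0.122, 0.932]
ft_force: [-0.5, -0.2, -5.4]
grip_width: 0.0636
```

>>> carry_out(moves=[[0.5,0,0.06,-0.08,0,0,0],[0.5,0,0.13,-0.15,0,0,0],[0.5,0,0.13,-0.15,0,0,0]])

```text
time: 9.0
position: [0.5628, 0.3131, 0.098]
tool_rot: [-0.338, -0.047, 0.122, 0.932]
ft_force: [-0.1, 0.0, -4.6]
grip_width: 0.0631
```

>>> carry_out(moves=[[0.5,0,0.06,-0.08,0,0,0],[0.5,0,0.13,-0.15,0,0,0],[0.5,0,0.13,-0.15,0,0,0]])

```text
time: 9.3
position: [0.5627, 0.3131, 0.0959]
tool_rot: [-0.338, -0.047, 0.122, 0.932]
ft_force: [-0.0, -0.3, -5.2]
grip_width: 0.0632
```

>>> carry_out(moves=[[0.5,0,0.06,-0.08,0,0,0],[0.5,0,0.13,-0.15,0,0,0],[0.5,0,0.13,-0.15,0,0,0]])

```text
time: 9.6
position: [0.5627, 0.3132, 0.0938]
tool_rot: [-0.338, -0.047, 0.122, 0.932]
ft_force: [-0.3, 0.2, -4.5]
grip_width: 0.0633
```

>>> carry_out(moves=[[0.5,0,0.06,-0.08,0,0,0],[0.5,0,0.13,-0.15,0,0,0],[0.5,0,0.13,-0.15,0,0,0]])

```text
time: 9.9
position: [0.5628, 0.3133, 0.0921]
tool_rot: [-0.338, -0.047, 0.122, 0.932]
ft_force: [-0.2, -0.9, -3.2]
grip_width: 0.0635
```

>>> carry_out(moves=[[0.5,0,0.06,-0.08,0,0,0],[0.5,0,0.13,-0.15,0,0,0],[0.5,0,0.13,-0.15,0,0,0]])

```text
time: 10.2
position: [0.5628, 0.3135, 0.092]
tool_rot: [-0.337, -0.047, 0.122, 0.932]
ft_force: [-0.6, -3.0, 5.6]
grip_width: 0.063
```

Run:
```python
from pick import *
o=robot.get_obs();T=tool(o);M=np.eye(4);M[:3,3]=[.5622,.3167,.005];print(o['ft_force'],(T@CinT)[:3,3])
view('8',M,T)
```

```text
[-0.55887362 -3.04203342  5.57041214] [0.56211256 0.31727773 0.00341813]
```

View pics/o8.png

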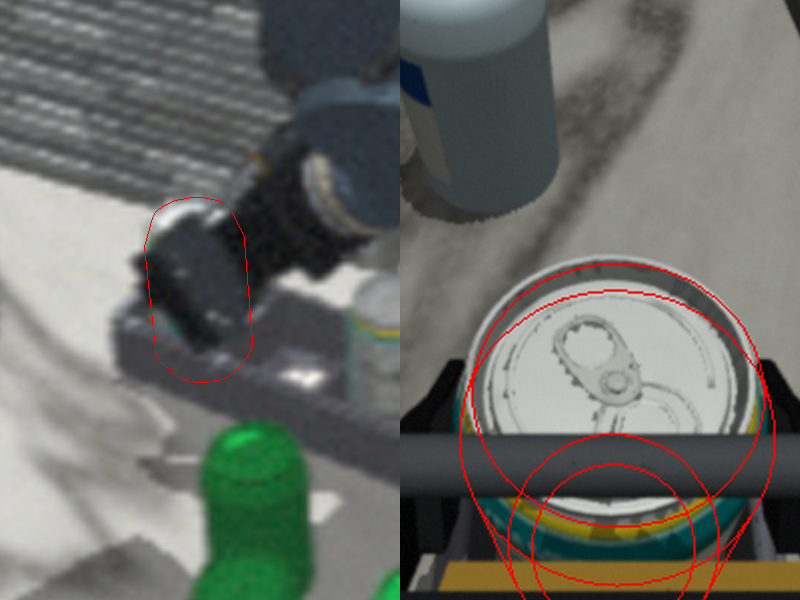

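>>> carry_out(moves=[[0.5,0,-0.1,0.12,0,0,0],[1,0,-0.1,0.12,0,0,0],[1,0,-0.1,0.12,0,0,0],[1,0,-0.1,0.12,0,0,0],[1,0,-0.1,0.12,0,0,0],[1,0,-0.1,0.12,0,0,0],[1,0,-0.1,0.12,0,0,0]])

```text
time: 11.05
position: [0.5627, 0.3133, 0.0915]
tool_rot: [-0.338, -0.047, 0.122, 0.932]
ft_force: [0.7, -0.0, 0.4]
grip_width: 0.0865
```

Run:
```python
from pick import *
o=robot.get_obs();T=tool(o);M=np.eye(4);M[:3,3]=[.5622,.3167,.005];print(o['ft_force'],o['grip_width'],(T@CinT)[:3,3])
snap('wrist','w9')
```

```text
[ 0.67520907 -0.01313165  0.43483072] 0.08646620057449146 [0.5620548  0.31679102 0.00291401]
```

View pics/w9.png

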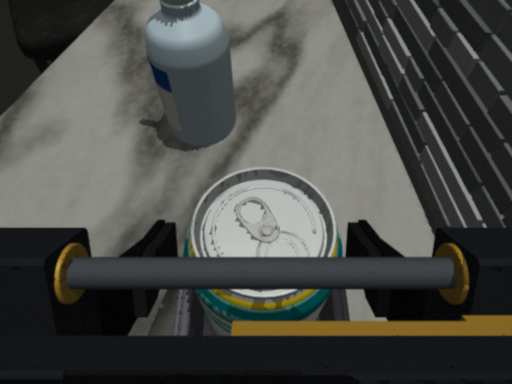

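>>> carry_out(moves=[[1,0,-1,0,0,0,0],[1,0,-3,0.5,0,0,0],[1,0,-6,1.5,0,0,0],[1,0,-9,3,0,0,0],[1,0,-12,5,0,0,0],[1,0,-14,8,0,0,0],[1,0,-14,8,0,0,0]])

```text
time: 11.8
position: [0.5793, 0.258, 0.2494]
tool_rot: [-0.339, -0.052, 0.12, 0.932]
ft_force: [0.9, -0.0, 1.1]
grip_width: 0.087
```

```bash
cat >> pick.py <<'E'
RV=frame([np.cos(.264),np.sin(.264),0],[0,0,-1])
E
python3 - <<'E'
from pick import *
from kin import *
o=robot.get_obs();print(o['position'],o['q'].round(2))
q1,e,j=track(np.array(o['q']),np.array([.583,.239,.33]),RV,10);print(q1.round(2),e,j)
q2,e,j=track(q1,np.array([.60,-.06,.30]),RV,10);print(q2.round(2),e,j)
s,r=delta([.583,.239,.33],RV);print(s,r,lim(s,r))
E
```

```text
[0.57934534 0.25801318 0.24941512] [-0.1   0.66  1.49  0.81  1.43 -0.67]
[ 0.21  0.5   1.24  0.    1.41 -0.05] 1.4530367269197094e-09 0.08843200705197597
[-0.28  0.46  1.39 -0.    1.29 -0.55] 1.8957396176201744e-09 0.050679028927981484
[-0.01 -6.67  4.93] [-0.872  0.004  0.016] 5.818251830271396
```

>>> carry_out(moves=[[1,0,-3,2.5,-0.1,0,0],[1,0,-6.67,4.93,-0.872,0.004,0.016],[1,0,-6.67,4.93,-0.872,0.004,0.016],[1,0,-6.67,4.93,-0.872,0.004,0.016],[1,0,-6.67,4.93,-0.872,0.004,0.016],[1,0,-6.67,4.93,-0.872,0.004,0.016],[1,0,-6.67,4.93,-0.872,0.004,0.016],[1,0,-6.67,4.93,-0.872,0.004,0.016],[1,0,-6.67,4.93,-0.872,0.004,0.016]])

```text
time: 12.7
position: [0.5813, 0.239, 0.323]
tool_rot: [-0.7, -0.089, 0.098, 0.701]
ft_force: [0.1, -1.0, -0.6]
grip_width: 0.087
```

Run:
```python
from pick import *
T=snap('wrist','w10');print(T.round(4))
s,r=delta([.597,-.062,.30],RV);print(s,r,lim(s,r))
im=cv2.imread('pics/w10.png')
# overlay carrier rim/discs
Rm=R.from_euler('z',.264).as_matrix();c0=np.array([.583,.2393,0])
P=lambda l:(proj('wrist',Rm@np.array(l,float)+c0,T)[0]*16).astype(int)
a=np.linspace(0,2*np.pi,40)
for k in (-.08,0,.08):
    cv2.polylines(im,[np.array([P((x,k+y,.052)) for x,y in((.037,.037),(.037,-.037),(-.037,-.037),(-.037,.037))],np.int32)],True,(0,0,255),1,shift=4)
    zz=.005 if k==0 else .12; r=.028 if k==0 else .0275
    cv2.polylines(im,[np.array([P((r*np.cos(t),k+r*np.sin(t),zz)) for t in a],np.int32)],True,(0,255,0),1,shift=4)
cv2.imwrite('pics/o10.png',cv2.resize(im,None,fx=1.56,fy=1.56,interpolation=2))
```

```text
[[ 9.652e-01 -1.310e-02 -2.611e-01  5.813e-01]
 [ 2.611e-01 -1.000e-04  9.653e-01  2.390e-01]
 [-1.270e-02 -9.999e-01  3.300e-03  3.230e-01]
 [ 0.000e+00  0.000e+00  0.000e+00  1.000e+00]]
[ -6.3    2.28 -29.44] [-0.003 -0.001 -0.013] 6.038549494704833
```

View pics/o10.png

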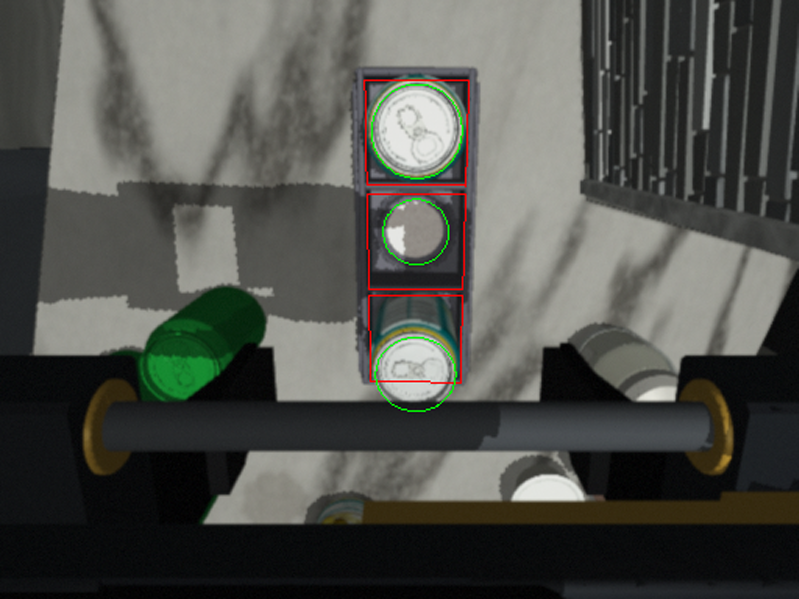

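>>> carry_out(moves=[[1,-0.6,0,-3,0,0,0],[1,-1.7,0.5,-8,0,0,0],[1,-6.3,2.28,-29.4,0,0,-0.013],[1,-6.3,2.28,-29.4,0,0,-0.013],[1,-6.3,2.28,-29.4,0,0,-0.013],[1,-6.3,2.28,-29.4,0,0,-0.013],[1,-6.3,2.28,-29.4,0,0,-0.013],[1,-6.3,2.28,-29.4,0,0,-0.013],[1,-6.3,2.28,-29.4,0,0,-0.013],[1,-6.3,2.28,-29.4,0,0,-0.013]])

```text
time: 13.75
position: [0.5971, -0.0597, 0.3007]
tool_rot: [-0.7, -0.094, 0.093, 0.702]
ft_force: [-0.3, -0.6, 0.1]
grip_width: 0.087
```

Run:
```python
from pick import *
T=snap('wrist','w11');print(T.round(4))
im=cv2.imread('pics/w11.png')
M=np.eye(4);M[:3,3]=[.597,-.062,0];draw(im,'wrist',T,M)
cv2.imwrite('pics/o11.png',cv2.resize(im[90:290,130:390],None,fx=3,fy=3,interpolation=2))
```

```text
[[ 9.650e-01  8.000e-04 -2.621e-01  5.971e-01]
 [ 2.621e-01  3.200e-03  9.650e-01 -5.970e-02]
 [ 1.600e-03 -1.000e+00  2.900e-03  3.007e-01]
 [ 0.000e+00  0.000e+00  0.000e+00  1.000e+00]]
```

View pics/o11.png

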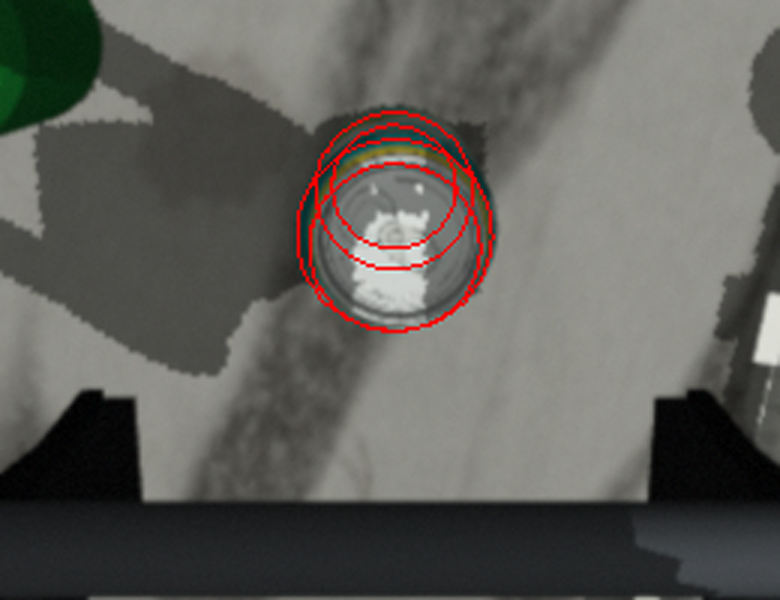

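>>> carry_out(moves=[[1,0,2,0,0,0,0],[1,0,5,0,0,0,0],[1,0,9,0,0,0,0],[1,0,13,0,0,0,0],[1,0,16,0,0,0,0],[1,0,18.5,0,0,0,0],[1,0,20.5,0,0,0,0],[1,0,21.3,0,0,0,0],[1,0,21.3,0,0,0,0],[0.5,0,21.3,0,0,0,0],[0.5,0,21.3,0,0,0,0],[0.5,0,21.3,0,0,0,0],[0.5,0,21.3,0,0,0,0],[0.5,0,21.3,0,0,0,0],[0.5,0,21.3,0,0,0,0]], force=45)

```text
time: 15.3
position: [0.5985, -0.0599, 0.0888]
tool_rot: [-0.7, -0.095, 0.092, 0.701]
ft_force: [0.3, 1.0, 5.6]
grip_width: 0.0643
```

Run:
```python
from pick import *
o=robot.get_obs();print(o['position'],o['ft_force'],tool()[:3,:3].round(4).tolist())
snap('scene','s12',(230,330,150,240),6);T=tool()
```

```text
[ 0.59849713 -0.05988726  0.088805  ] [0.30417712 1.03042657 5.62127058] [[0.965, 0.0034, -0.2621], [0.2621, 0.0017, 0.965], [0.0037, -1.0, 0.0008]]
```

View pics/s12c.png

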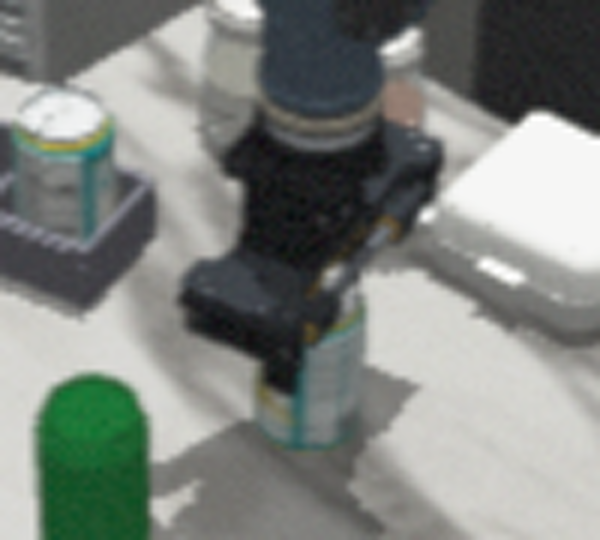

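>>> carry_out(moves=[[0.5,0,-0.7,0,0,0,0],[0.5,0,-2,0,0,0,0],[0.5,0,-5,0,0,0,0],[0.5,0,-8,0,0,0,0],[0.5,0,-11.5,0,0,0,0],[0.5,0,-15,0,0,0,0],[0.5,0,-18,0,0,0,0],[0.5,0,-20,0,0,0,0],[0.5,0,-20,0,0,0,0]])

```text
time: 16.25
position: [0.5988, -0.0605, 0.2916]
tool_rot: [0.701, 0.096, -0.091, -0.701]
ft_force: [0.3, -0.5, -3.1]
grip_width: 0.0641
```

Run:
```python
from pick import *
o=robot.get_obs();print(o['position'],o['ft_force'],o['grip_width'])
s,r=delta([.583,.239,.289],RV);print(s,r,lim(s,r))
```

```text
[ 0.59875031 -0.06053131  0.29157463] [ 0.25927896 -0.46374179 -3.08505367] 0.06406559169145992
[ 6.34  0.25 29.32] [0.002 0.002 0.008] 5.9997349941476585
```

>>> carry_out(moves=[[0.5,0.2,0,1,0,0,0],[0.5,0.65,0,3,0,0,0],[0.5,1.3,0,6,0,0,0],[0.5,2,0,9.5,0,0,0],[0.5,2.8,0,13,0,0,0],[0.5,3.5,0.1,16.5,0,0,0],[0.5,4.3,0.1,20,0,0,0],[0.5,5,0.1,23.5,0,0,0],[0.5,5.6,0.2,26.3,0,0,0.004],[0.5,6.1,0.2,28.3,0,0,0.008],[0.5,6.34,0.25,29.32,0,0,0.008],[0.5,6.34,0.25,29.32,0,0,0.008],[0.5,6.34,0.25,29.32,0,0,0.008]])

```text
time: 17.55
position: [0.5811, 0.2388, 0.2848]
tool_rot: [0.701, 0.09, -0.097, -0.701]
ft_force: [-0.1, -1.7, -3.2]
grip_width: 0.0638
```

Run:
```python
from pick import *
s,r=delta([.583,.239,.152],RV);print(s,r,lim(s,r),robot.get_obs()['position'])
```

```text
[ 0.31 13.28 -0.04] [-0.001  0.002 -0.009] 2.6567355909085117 [0.58106512 0.23878206 0.28477695]
```

>>> carry_out(moves=[[0.5,0.05,1,0,0,0,0],[0.5,0.1,3.5,0,0,0,0],[0.5,0.2,6.5,0,0,0,0],[0.5,0.3,9.5,0,0,0,-0.005],[0.5,0.3,12,0,0,0,-0.009],[0.5,0.3,13,0,0,0,-0.009],[0.5,0.3,13.3,0,0,0,-0.009],[0.5,0.3,13.3,0,0,0,-0.009]])

```text
time: 18.35
position: [0.5843, 0.2398, 0.1532]
tool_rot: [-0.7, -0.094, 0.092, 0.702]
ft_force: [-0.6, -0.2, -2.4]
grip_width: 0.064
```

Run:
```python
from pick import *
o=robot.get_obs();T=tool(o);print(o['position'],o['ft_force'],T[:3,1])
M=np.eye(4);M[:3,3]=T[:3,3]-[0,0,.088]
view('13',M,T)
print(delta([.583,.239,.12],RV))
```

```text
[0.5843347  0.23981568 0.15319883] [-0.62431549 -0.20256819 -2.37293106] [ 0.00289336  0.00251379 -0.99999265]
(array([-0.24,  3.45, -0.09]), array([-0.002,  0.001,  0.006]))
```

View pics/o13.png

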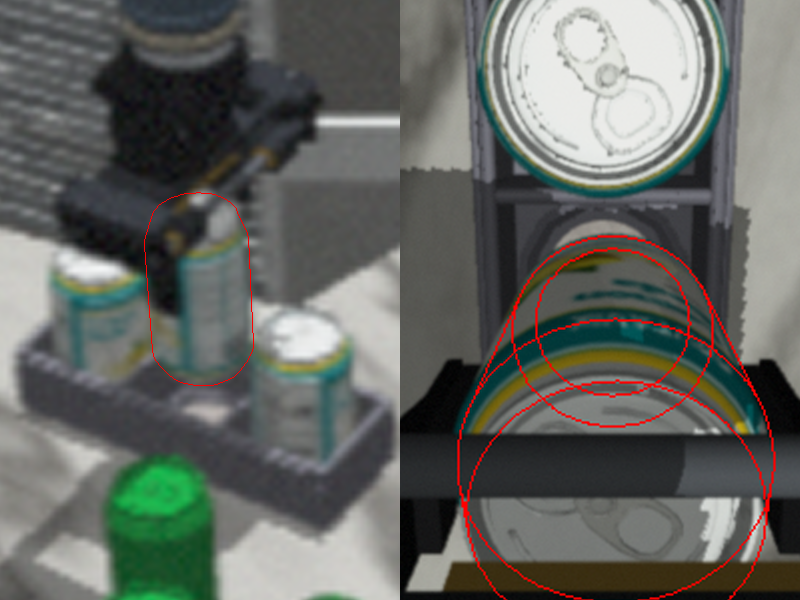

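>>> carry_out(moves=[[0.5,-0.13,0.5,-0.05,0,0,0],[0.5,-0.13,1.5,-0.05,0,0,0],[0.5,-0.13,2.5,-0.05,0,0,0],[0.5,-0.13,3.5,-0.05,0,0,0],[0.5,-0.13,4.3,-0.05,0,0,0],[0.5,-0.13,4.3,-0.05,0,0,0]])

```text
time: 19.1
position: [0.5815, 0.2392, 0.1079]
tool_rot: [-0.7, -0.093, 0.094, 0.702]
ft_force: [-0.0, -0.3, -2.7]
grip_width: 0.0642
```

>>> carry_out(moves=[[0.5,0,0.3,0,0,0,0],[0.5,0,0.6,0,0,0,0],[0.5,0,0.8,0,0,0,0],[0.5,0,0.8,0,0,0,0]])

```text
time: 19.5
position: [0.5826, 0.2395, 0.1018]
tool_rot: [-0.7, -0.094, 0.093, 0.702]
ft_force: [-0.6, 0.5, -1.7]
grip_width: 0.064
```

>>> carry_out(moves=[[0.5,0,0.15,0,0,0,0],[0.5,0,0.3,0,0,0,0],[0.5,0,0.3,0,0,0,0]])

```text
time: 19.8
position: [0.5826, 0.2395, 0.0988]
tool_rot: [-0.7, -0.094, 0.093, 0.702]
ft_force: [-0.2, 0.6, -2.4]
grip_width: 0.0641
```

>>> carry_out(moves=[[0.5,0,0.1,0,0,0,0],[0.5,0,0.2,0,0,0,0],[0.5,0,0.2,0,0,0,0]])

```text
time: 20.1
position: [0.5826, 0.2395, 0.0968]
tool_rot: [-0.7, -0.094, 0.093, 0.702]
ft_force: [0.1, -0.7, -2.7]
grip_width: 0.064
```

>>> carry_out(moves=[[0.5,0,0.1,0,0,0,0],[0.5,0,0.2,0,0,0,0],[0.5,0,0.2,0,0,0,0]])

```text
time: 20.4
position: [0.5826, 0.2395, 0.0947]
tool_rot: [-0.7, -0.094, 0.093, 0.702]
ft_force: [-0.6, -0.5, -2.2]
grip_width: 0.0644
```

>>> carry_out(moves=[[0.5,0,0.1,0,0,0,0],[0.5,0,0.15,0,0,0,0],[0.5,0,0.15,0,0,0,0]])

```text
time: 20.7
position: [0.5828, 0.2396, 0.0939]
tool_rot: [-0.7, -0.095, 0.093, 0.702]
ft_force: [-1.1, 0.3, 1.3]
grip_width: 0.0639
```

>>> carry_out(moves=[[1,0,0,0,0,0,0],[1,0,0,0,0,0,0],[1,0,0,0,0,0,0],[1,0,0,0,0,0,0],[1,0,0,0,0,0,0],[1,0,-0.5,0,0,0,0],[1,0,-2,0,0,0,0],[1,0,-5,0,0,0,0],[1,0,-9,0,0,0,0],[1,0,-13,0,0,0,0],[1,0,-17,0,0,0,0],[1,0,-21,0,0,0,0],[1,0,-23,0,0,0,0],[1,0,-23,0,0,0,0]])

```text
time: 22.1
position: [0.584, 0.2395, 0.3292]
tool_rot: [-0.7, -0.098, 0.089, 0.702]
ft_force: [1.0, 0.1, 0.5]
grip_width: 0.0869
```

Run:
```python
from pick import *
T=snap('wrist','w14');o=robot.get_obs();print(o['time'],o['ft_force'],T[:3,3])
snap('scene','s14')
im=cv2.imread('pics/w14.png');i2=cv2.imread('pics/s14.png')
Rm=R.from_euler('z',.264).as_matrix();c0=np.array([.583,.2393,0])
a=np.linspace(0,2*np.pi,40);f=6;c=np.array([236,178])
A=np.array([[f,0,200-f*c[0]],[0,f,300-f*c[1]]],float);z=cv2.warpAffine(i2,A,(400,600),flags=2)
for k in (-.08,0,.08):
    ce=Rm@np.array([0,k,.005])+c0
    P=np.array([ce+[.0275*np.cos(t),.0275*np.sin(t),.115] for t in a])
    cv2.polylines(im,[(proj('wrist',P,T)*16).astype(np.int32)],True,(0,255,0),1,shift=4)
    h=canhull('scene',T,np.eye(3),ce)[:,0]*f+A[:,2];cv2.polylines(z,[h.astype(np.int32)],True,(0,0,255),1)
h=np.zeros((600,800,3),np.uint8);h[:,:400]=z
h[:,400:]=cv2.resize(im[20:290,172:352],(400,600),interpolation=2);cv2.imwrite('pics/o14.png',h)
```

```text
22.15 [-0.21725606  0.31976378  0.36272518] [0.58404252 0.23952031 0.3291886 ]
```

View pics/o14.png

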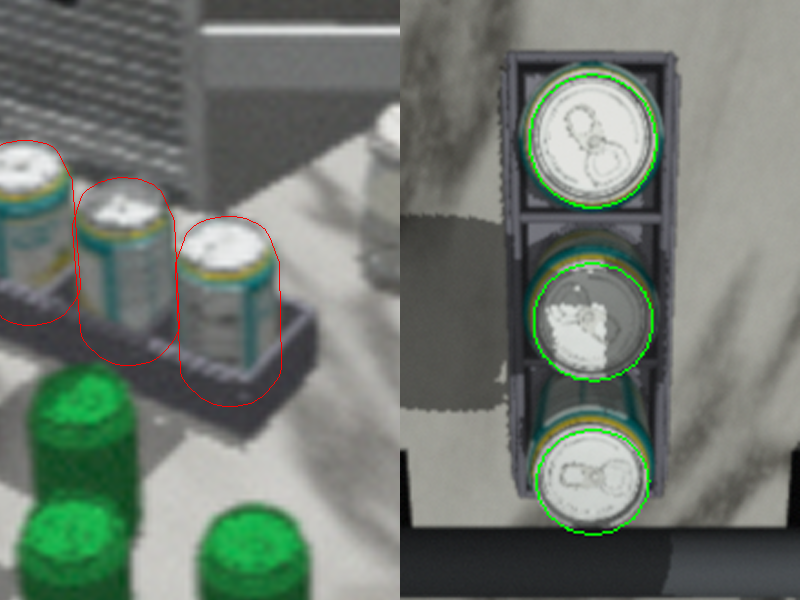

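View pics/s14.png

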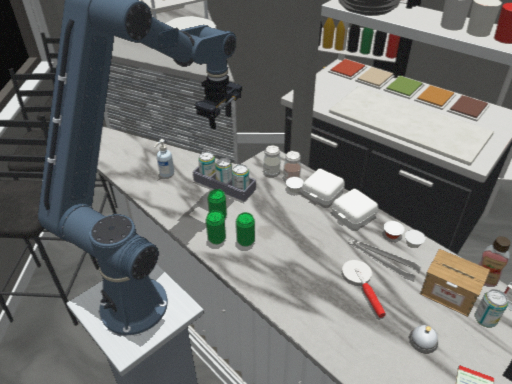

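```bash
python3 -c "
from rig import robot
print(robot.hand_in())"
```

```text
the job is handed in; nothing more can be done
None
```

Both cans are in the carrier, one in each empty cell, and I handed the job in at about 22 s of the 69 s; no verdict came back.

- **Fallen can:** I gripped it with the tool leaning over its tab end, turned it upright in the air and lowered it into the far end cell in 2 mm steps. The wrist force rose by about 10 N when it touched down.
- **Standing can:** I took it from above and lowered it into the middle cell in 2–3 mm steps, with a rise of about 4 N on contact.
- **Last checks:** In the final wrist and scene pictures all three lids sit within about 1–2 mm of where a fully seated can should be, tab up. The two cans I placed look level with the stored one. The gripper is open and well clear (TCP 0.33 m up), the wrist force reads near zero, and nothing else on the worktop looks moved.
- **Small disagreements:** The two cameras differed by about 3 mm along the row on where the carrier stands, and I used a value in between. The fallen can's lid appeared about 3 mm off where I expected it in the grip, and it stopped at a height about 1.5 mm from my estimate. The final pictures showed it seated on the cell centre.

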